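# Put two loose T-nuts away in the clamping-kit tray

### The job

Put the two loose T-nuts away in the clamping-kit tray: turn each one wide flange down, slide it into the channel of its own size until it is fully home against the nut already stored there, and then flip the red keeper shut over the channel mouths. Leave the bolt, the hex nuts and everything else where they lie.

Things in the scene. Friction and masses are not known exactly. Their poses are not given: they have to be found in the camera images.
- tray: grey steel tray, fixed, level, 280 (x) x 360 (y) mm, rim 16 high; origin under its centre; rubber-lined floor (friction 1) 4 mm above it; x points from the open front part (x = -136 to 40) to the back, y left. At the back a steel block, x = 40 to 128, y = -68 to 68, top 30 above the origin, with two T-channels along x at floor level, open to the front; fixed parts up to 37 high beside it
- mouth_large (a point): middle of the large channel's mouth, on the tray floor, in the block's front face. Channel 39.5 mm wide, 27.5 between its overhanging lips, lip underside 16 above the floor; mouth edges rounded to 6 mm radius, the lips begin 8 mm in. A fixed nut stored inside is the stop for the next one
- mouth_small (a point): the same for the small channel: 31.5 mm wide, 21.5 between its lips, lip underside 13 above the floor; it also holds one fixed nut as the stop
- home_large (a point): point on the tray floor, 16 mm inside the mouth, where the origin of the large T-nut lies when it is fully home; its near end then still stands 4 mm proud of the block's front face, so it can be pushed home from in front
- home_small (a point): the same for the small T-nut, 14 mm inside its mouth; its near end then also stands 4 mm proud
- nut_large: large dark steel T-nut, 40 long (x) x 36 wide (y) x 26 high (z) mm, 0.24 kg: flange 36 wide, 14 thick; neck 22 wide, 12 high. Origin: centre of the flange's flat underside; z points from flange to neck; both ends alike. Starts on end in the tray (40 tall), underside facing any way: pushed near its top from the neck side it tips over onto the flange
- nut_small: small T-nut of the same form, 36 long x 28 wide x 22 high mm, 0.13 kg: flange 28 wide, 11 thick; neck 16 wide, 11 high; origin and axes alike. Starts on end too (36 tall), underside facing any way, and tips over in the same way. Either nut may stand left or right in the tray. A push off its middle can twist it and lay it on its side
- keeper (a joint): angle of the red keeper, an angle-section flap 112 mm wide, hinged along tray y, 8 mm behind the mouths' plane, 35 mm above the tray's origin. 0 = shut: its front leg hangs 6.5 mm before the mouths, down to 16 mm; only nuts fully home let it. Starts laid back, at or near its limit 2.9. Free hinge: pushed from behind towards the front past about 1.8 it falls shut by itself
- keeper_lip (a point): middle of the free edge of the 36 mm wide lip at the end of the keeper's front leg. Laid back at the limit, it is the keeper's rearmost and highest point, about 31 mm behind the mouths' plane and 59 mm above the tray's origin; the leg below it reaches down to 39 mm
- clamp_bolt: steel hex bolt lying near the tray's front rim, 85 mm long, head 24 wide; origin at the outer face of the head, the shank runs along its z. Not to be disturbed
- hex_nut_a: steel hex nut, 32 wide, 13 high, on the open part of the tray near its left rim; origin under its centre. Not to be disturbed
- hex_nut_b: the same, near the tray's front right corner. Not to be disturbed
- tape: roll of yellow tape, 102 wide, 24 high, on the bench at the right. Not to be disturbed
- blade_case: orange plastic case, 72 x 215 x 35 mm, on the bench at the left. Not to be disturbed
- pliers: pliers with red and blue sleeves, 170 mm long, on the bench at the right. Not to be disturbed

How it is judged (in metres and radians):
At the end, for the whole second after the job is handed in: each T-nut lies flange down (within 0.08 rad) along the channel of its own size (within 0.1 rad), its origin within 5 mm of its home point, at rest; the keeper is shut (below 0.1 rad) (distance between nut_large and home_large below 0.005 m and angle between each of nut_large, nut_small's own z axis and vertical below 0.08 rad and angle between the x axis of each of nut_large, nut_small and the x axis of tray, either way round below 0.1 rad and linear speed of each of nut_large, nut_small below 0.01 m/s and distance between nut_small and home_small below 0.005 m and value of joint keeper below 0.1 rad); the robot touches nothing.
It fails at once if the bolt or a hex nut in the tray is shifted by more than 30 mm (distance of any of clamp_bolt, hex_nut_a, hex_nut_b from where it was at the start of the episode above 0.03 m).
It fails at once if the tape roll, the orange case or the pliers on the bench are shifted by more than 30 mm (distance of any of tape, blade_case, pliers from where it was at the start of the episode above 0.03 m).
It also fails if it takes over 72 s, if anything falls off the work surface, if the arm or the gripper's body presses on something with over 40 N, if the wrist force passes 120 N, or if a joint passes its speed limit or range.

### The arm

A 6-joint arm with a two-finger parallel gripper is mounted at the origin on a cart in front of the work surface, level with it; the furniture and walls round the work are solid. World frame = base frame: x ahead of the robot, y to its left, z up, the work surface at z = 0. Lengths are in mm, angles in rad, forces in N, time in s.
With the tool pointing down it reaches from about 325 to 850 mm from the base axis. Payload 15.5 kg.
Tool frame: the origin (TCP) lies at the very end of the fingers, on their centre line; the grasp point (between the pads) lies r.grip_depth behind it (r.grip_depth is the distance from the TCP to the grasp point, in mm); y points along the fingers, x is the direction in which the jaws open and shut, and the axes are right-handed (so a half turn about y gives the same grasp; the last joint's range is limited). The gripper opens to 91 mm and grips with 3 to 60 N. Pads are 32 mm wide; open, the fingers measure 118 mm over their backs; the gripper's body (76 mm by 178 mm) begins 60 mm behind the grasp point.
Start: joints at [1.135, 0.494, 1.345, -0, 1.302, -0.096], TCP at [208.896, 589.058, 213.915] pointing down, gripper open.
Joint ranges: [-2.91, 2.91], [-0.82, 2.16], [0.22, 2.67], [-1.22, 4.37], [0.12, 2.79], [-3.08, 3.08]. Speed limits (rad/s): [1.89, 1.89, 2.57, 3.01, 3.01, 3.01].

### API

Orientations are given as a rotation vector (axis times angle).
In Python, from plant import r, cams, ticket gives the robot as it stands. The module is installed in compiled form; this text tells all that it offers.
- The arm moves only by the shell command python3 -m handwheel 'ROWS' [FORCE]. ROWS is JSON, a list of rows, each an object with "gripper": the opening, from -1 (shut) to 1 (fully open), so that 0 is half open; "linear": the shift along the tool's x, y, z in cm, a list of three; "dr": the turn, a rotation vector about the tool's x, y, z in degrees, a list of three. In form: [{"gripper": gripper, "linear": [x, y, z], "dr": [rx, ry, rz]}, ...]. A call has exactly 10 rows; each row is the pose to reach, as a shift and turn from the pose commanded when the call began, along the tool's axes at that moment; what a row does not reach only later rows make up. A row lasts 1/12 s, in which the tool goes at most 41.7 mm and 7.16 degrees, less where a joint would pass 70% of its speed; a pose out of reach is approached as far as the arm can. A call with a gripper value outside its range is refused whole. The fingers move at their own pace and stop on an object; FORCE is the grip in N (left out, the last holds). Time passes only in rows, so rows that repeat a pose let the fingers close, or fill a call up. It gives the time, the measured TCP pose, the force and the opening at its end, in the units of the state.
- r.get_state(): the state, without advancing time (a new reading comes with each control period).
- cams.camera(name): name is "scene" or "top" or "wrist"; returns the picture (384x512x3 uint8, red, green, blue); there is no depth.
- cams.camera_info(name): a dict with "mtx" (3x3 intrinsics, pixels), "rvec" (rotation vector, rad) and "tvec" (3), from world to camera coordinates, as OpenCV has them; the wrist camera has in their place "tool_from_camera" (4x4, takes a point from camera to tool coordinates, whose origin is the TCP and whose axes are the tool frame's). Camera axes: x right, y down, z forward; pixel columns grow to the right and rows downward; lengths in mm; the calibration is good to about 2 mm. A picture is of the moment at which its call begins: read the wrist's pose just before it. camera_info takes no time and is no camera call.
- ticket.hand_in(): hands the job in, once; it reports no verdict.
The state is a dict: "time_s": time; "qpos": joint angles; "joint_vel": joint speeds; "tau": joint torques, N m; "eef_pos": TCP position; "orientation": TCP orientation; "wrist_force": force on the tool from outside, world axes, zero at the start; "torque": the same for the moment, N m; "width": finger opening in mm.
Only numpy, scipy, OpenCV 4.12 (cv2) and the standard library are available. Lean on these libraries where they do the work, as an engineer would, in place of code of your own. Each camera call takes 0.05 s, during which the arm holds its last target.

## Working session

There is one attempt and no reset: what is moved stays moved. The work goes in short steps, Python scripts to look and compute and a shell command to move; the robot and the scene stay as the last step left them, time stands still between calls to the robot, and variables do not carry over. Pictures are saved under pics/ and viewed, and the job is handed in when it is done.

```bash
mkdir -p pics; ls; cat > h.py <<'E'
import numpy as np, cv2
from plant import r, cams, ticket
def save(n,f):
    im=cams.camera(n); cv2.imwrite('pics/'+f,im[:,:,::-1]); return im
def fixedcam(n):
    i=cams.camera_info(n); R=cv2.Rodrigues(np.array(i['rvec'],float))[0]; return np.array(i['mtx']),R,np.array(i['tvec'],float).ravel()
def ray(n,uv,z):
    K,R,t=fixedcam(n); d=R.T@np.linalg.inv(K)@np.array([uv[0],uv[1],1.]); c=-R.T@t
    return c+d*(z-c[2])/d[2]
def proj(n,p):
    K,R,t=fixedcam(n); q=K@(R@np.array(p,float)+t); return q[:2]/q[2]
E
python3 - <<'E'
from h import *
print(r.get_state(), r.grip_depth)
save('top','top0.png'); save('scene','scene0.png')
for n in('top','scene'):
    K,R,t=fixedcam(n); print(n,K,-R.T@t)
    print(R)
E
```

```text
pics
{'time_s': 0.0, 'qpos': array([ 1.13449221e+00,  4.94191268e-01,  1.34614819e+00, -9.93335394e-06,
        1.30252819e+00, -9.55158883e-02]), 'joint_vel': array([ 0.00052106, -0.00055887, -0.00033691,  0.00093119,  0.00044225,
        0.0001032 ]), 'tau': array([ 2.36271204e-03, -8.78796172e+01, -3.81870317e+01,  7.07542221e-02,
        5.29445603e-02, -9.73487113e-05]), 'eef_pos': array([208.73302694, 588.68851712, 213.32747663]), 'orientation': array([-1.35202368, -0.95377692,  0.95560043]), 'wrist_force': array([ 0.5955889 , -0.20952493,  0.39156418]), 'torque': array([-0.04397747, -0.03810075, -0.0275371 ]), 'width': 91.1876785638006} 18.8
top [[346.7968865   0.        247.8497008]
 [  0.        346.7968865 192.7346259]
 [  0.          0.          1.       ]] [ 321.58200669  -81.17329528 1067.60652369]
[[-1.93493912e-02 -9.99808929e-01 -2.77615634e-03]
 [-9.85513279e-01  1.95405114e-02 -1.68468829e-01]
 [ 1.68490887e-01 -5.23830334e-04 -9.85703072e-01]]
scene [[424.07702001   0.         261.19304366]
 [  0.         424.07702001 194.43851883]
 [  0.           0.           1.        ]] [  85.05757182 -713.2703437   865.32637877]
[[ 0.82411661 -0.56641811 -0.001527  ]
 [-0.41025339 -0.59503981 -0.69110041]
 [ 0.39054316  0.57017379 -0.72275715]]
```

View pics/top0.png

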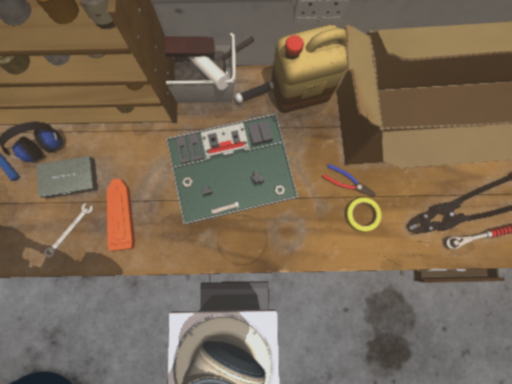

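View pics/scene0.png

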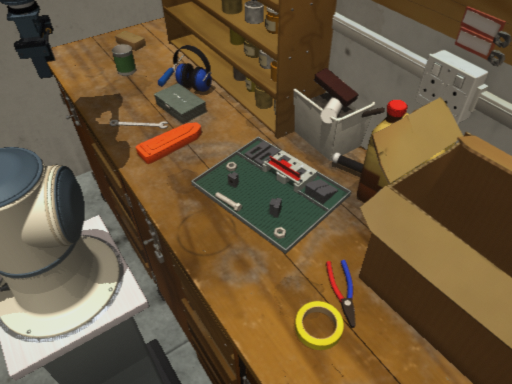

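The top view shows the tray (green floor) at about cols 168-297, rows 115-222. The two T-nuts stand at about (207,190) and (257,178), with the red keeper at (225,147). I'll enlarge both views.

```bash
python3 - <<'E'
import cv2
a=cv2.imread('pics/top0.png')[108:228,160:304]; cv2.imwrite('pics/top0c.png',cv2.resize(a,None,fx=5,fy=5,interpolation=cv2.INTER_CUBIC))
a=cv2.imread('pics/scene0.png')[132:254,188:356]; cv2.imwrite('pics/scene0c.png',cv2.resize(a,None,fx=4.7,fy=4.7,interpolation=cv2.INTER_CUBIC))
E
```

```text
(no output)
```

View pics/top0c.png

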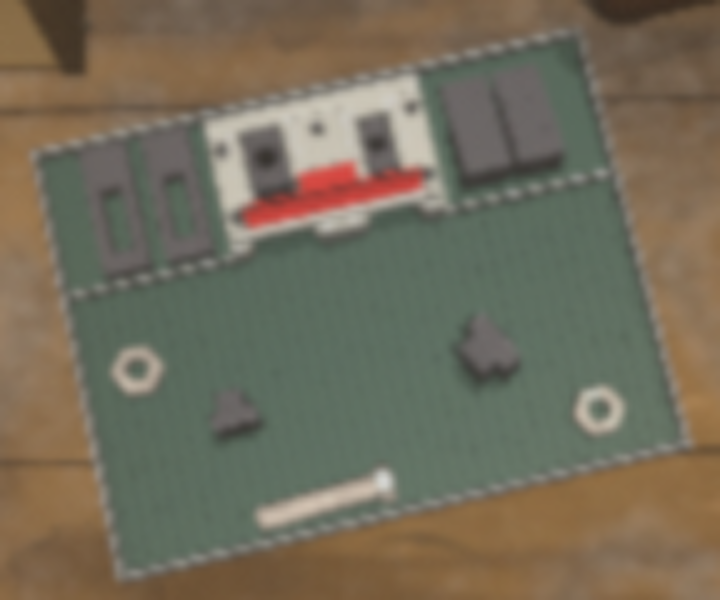

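View pics/scene0c.png

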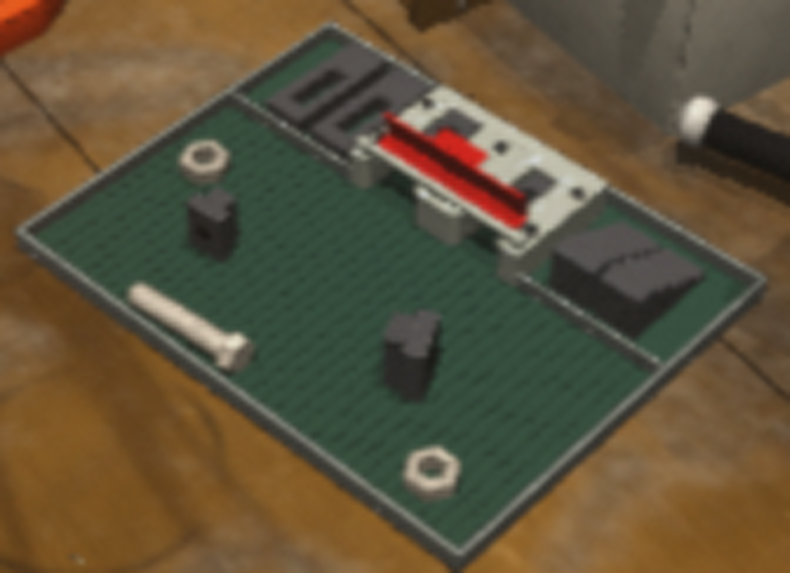

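```bash
python3 - <<'E'
from h import *
np.set_printoptions(precision=2,suppress=True)
C=[(36,152),(582,32),(688,443),(120,578)]
P=[]
for c in C:
    uv=(c[0]/5+160-.4,c[1]/5+108-.4); P.append(ray('top',uv,16)); print(uv,P[-1])
P=np.array(P)
print([np.linalg.norm(P[i]-P[(i+1)%4]) for i in range(4)],P.mean(0))
for a,b in((0,1),(3,2),):
    d=P[a]-P[b];print(np.degrees(np.arctan2(d[1],d[0]))-90)
for a,b in((0,3),(1,2)):
    d=P[a]-P[b];print(np.degrees(np.arctan2(d[1],d[0])))
C2=[(332,25),(765,283),(460,562),(20,232)]
for c in C2: print('scene',ray('scene',(c[0]/4.7+188-.4,c[1]/4.7+132-.4),16))
for n,c,z in(('small',(235,400),40),('large',(485,335),44),('hexa',(137,370),17),('hexb',(600,408),17)):
    print(n,ray('top',(c[0]/5+160-.4,c[1]/5+108-.4),z))
i=cams.camera_info('wrist');print(i)
from scipy.spatial.transform import Rotation as Ro
print(Ro.from_rotvec(r.get_state()['orientation']).as_matrix())
E
```

```text
(166.79999999999998, 138.0) [682.07 171.24  16.  ]
(276.0, 114.0) [ 755.09 -176.73   16.  ]
(297.20000000000005, 196.2) [ 487.54 -232.99   16.  ]
(183.6, 223.2) [411.5  114.87  16.  ]
[np.float64(355.5536400353123), np.float64(273.39541269528723), np.float64(356.0809232527779), np.float64(276.3791424022191)] [584.05 -30.9   16.  ]
11.851637103335221
12.331700734236435
11.767910390424673
11.874880600325909
scene [679.77 170.92  16.  ]
scene [ 754.28 -175.94   16.  ]
scene [ 483.87 -236.02   16.  ]
scene [410.99 113.2   16.  ]
small [515.4   42.31  40.  ]
large [ 551.6  -109.22   44.  ]
hexa [539.82 105.7   17.  ]
hexb [ 510.26 -179.65   17.  ]
{'mtx': array([[300.07,   0.  , 256.54],
       [  0.  , 300.07, 193.27],
       [  0.  ,   0.  ,   1.  ]]), 'tool_from_camera': array([[   1.  ,   -0.  ,   -0.  ,   -0.26],
       [   0.  ,   -0.26,    0.97, -171.23],
       [  -0.  ,   -0.97,   -0.26,   73.36],
       [   0.  ,    0.  ,    0.  ,    1.  ]])}
[[ 0.33 -0.   -0.94]
 [ 0.94 -0.    0.33]
 [-0.   -1.    0.  ]]
```

Tray centre is about (583.5, -31) with yaw about 11.9°. Its sides measure 356 × 275, which fits 360 × 280 well enough. Next I'll work out the travel to a wrist viewing pose over the tray.

```bash
cat >> h.py <<'E'
from scipy.spatial.transform import Rotation as Ro
np.set_printoptions(precision=2,suppress=True)
TC=np.array([583.5,-31.0]); TY=11.9
def t2w(x,y):
    c,s=np.cos(np.radians(TY)),np.sin(np.radians(TY)); return TC+np.array([c*x-s*y,s*x+c*y])
def w2t(p):
    c,s=np.cos(np.radians(TY)),np.sin(np.radians(TY)); d=np.array(p[:2])-TC; return np.array([c*d[0]+s*d[1],-s*d[0]+c*d[1]])
def plan(xy,z,th):
    "world TCP target, tool down, tool x at th deg -> linear cm, dr deg"
    s=r.get_state(); R=Ro.from_rotvec(s['orientation']); t=np.radians(th)
    T=np.array([[np.cos(t),0,-np.sin(t)],[np.sin(t),0,np.cos(t)],[0,-1,0]])
    d=R.as_matrix().T@(np.array([xy[0],xy[1],z])-s['eef_pos'])/10
    dr=np.degrees((R.inv()*Ro.from_matrix(T)).as_rotvec())
    print('linear',d.round(2),'dr',dr.round(2)); return d,dr
def st():
    s=r.get_state(); M=Ro.from_rotvec(s['orientation']).as_matrix()
    print('t %.2f pos'%s['time_s'],s['eef_pos'],'tray',w2t(s['eef_pos']),'th %.2f'%np.degrees(np.arctan2(M[1,0],M[0,0])),'down',M[:,1],'F',s['wrist_force'],'w %.1f'%s['width'],'q',s['qpos'])
    return s
def wray(s,uv,z):
    i=cams.camera_info('wrist'); M=Ro.from_rotvec(s['orientation']).as_matrix(); A=i['tool_from_camera']
    d=M@A[:3,:3]@np.linalg.inv(i['mtx'])@np.array([uv[0],uv[1],1.]); c=s['eef_pos']+M@A[:3,3]
    return c+d*(z-c[2])/d[2]
def wproj(s,p):
    i=cams.camera_info('wrist'); M=Ro.from_rotvec(s['orientation']).as_matrix(); A=i['tool_from_camera']
    q=M.T@(np.array(p)-s['eef_pos']); q=A[:3,:3].T@(q-A[:3,3]); q=i['mtx']@q; return q[:2]/q[2]
E
python3 -c "
from h import *
plan(t2w(-60,0),215,101.9)"
```

```text
linear [-49.01  -0.11 -50.91] dr [ -0.02 -31.43  -0.06]
```

```bash
python3 -m handwheel '[{"gripper":-1,"linear":[-24.5,0,-25.5],"dr":[0,-15,0]},{"gripper":-1,"linear":[-24.5,0,-25.5],"dr":[0,-15,0]},{"gripper":-1,"linear":[-24.5,0,-25.5],"dr":[0,-15,0]},{"gripper":-1,"linear":[-49,0,-51],"dr":[0,-31.4,0]},{"gripper":-1,"linear":[-49,0,-51],"dr":[0,-31.4,0]},{"gripper":-1,"linear":[-49,0,-51],"dr":[0,-31.4,0]},{"gripper":-1,"linear":[-49,0,-51],"dr":[0,-31.4,0]},{"gripper":-1,"linear":[-49,0,-51],"dr":[0,-31.4,0]},{"gripper":-1,"linear":[-49,0,-51],"dr":[0,-31.4,0]},{"gripper":-1,"linear":[-49,0,-51],"dr":[0,-31.4,0]}]' 10; python3 -c "
from h import *
st();plan(t2w(-60,0),215,101.9)"
```

```text
time_s: 0.93
eef_pos: [390.7, 225.6, 213.9]
orientation: [-1.104, -1.36, 1.361]
wrist_force: [1.4, 0.9, 0.7]
width: 27.7
t 0.93 pos [390.68 225.59 213.92] tray [-135.77  290.83] th 101.89 down [-0. -0. -1.] F [1.39 0.92 0.71] w 27.7 q [ 0.39  0.25  1.75 -0.    1.14 -1.39]
linear [-29.08  -0.11  -7.58] dr [-0.01 -0.01 -0.  ]
```

```bash
python3 -m handwheel '[{"gripper":-1,"linear":[-29.1,0,-7.6],"dr":[0,0,0]},{"gripper":-1,"linear":[-29.1,0,-7.6],"dr":[0,0,0]},{"gripper":-1,"linear":[-29.1,0,-7.6],"dr":[0,0,0]},{"gripper":-1,"linear":[-29.1,0,-7.6],"dr":[0,0,0]},{"gripper":-1,"linear":[-29.1,0,-7.6],"dr":[0,0,0]},{"gripper":-1,"linear":[-29.1,0,-7.6],"dr":[0,0,0]},{"gripper":-1,"linear":[-29.1,0,-7.6],"dr":[0,0,0]},{"gripper":-1,"linear":[-29.1,0,-7.6],"dr":[0,0,0]},{"gripper":-1,"linear":[-29.1,0,-7.6],"dr":[0,0,0]},{"gripper":-1,"linear":[-29.1,0,-7.6],"dr":[0,0,0]}]'; python3 -c "
from h import *
import pickle
s=st();im=save('wrist','w1.png'); pickle.dump(s,open('w1.pkl','wb'))"
```

```text
time_s: 1.77
eef_pos: [524.3, -41.8, 213.5]
orientation: [-1.104, -1.359, 1.359]
wrist_force: [0.3, 0.3, -0.2]
width: 0.5
t 1.77 pos [524.28 -41.78 213.53] tray [-60.17   1.66] th 101.80 down [-0.  0. -1.] F [ 0.26  0.28 -0.19] w 0.5 q [-0.19  0.36  1.59  0.    1.2  -1.97]
```

View pics/w1.png

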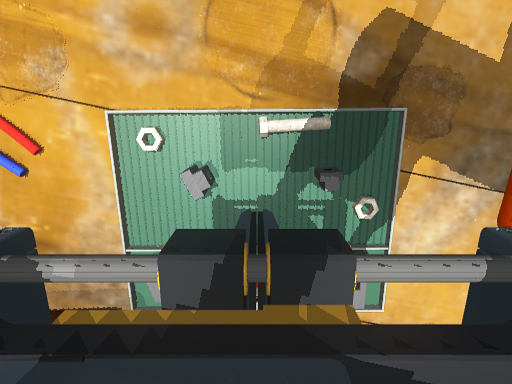

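The wrist view shows all of the open part: the large nut at about (197,181), the small nut at (329,178), the bolt at (295,126), and the hex nuts at (150,139) and (366,208). The gripper hides the block. I'll zoom in on the nuts.

```bash
python3 - <<'E'
import cv2, numpy as np
a=cv2.imread('pics/w1.png')
b=[cv2.resize(a[150:214,x:x+64],None,fx=6,fy=6,interpolation=cv2.INTER_CUBIC) for x in(165,297)]
cv2.imwrite('pics/w1c.png',np.clip(np.hstack(b)*1.5,0,255).astype(np.uint8))
E
```

```text
(no output)
```

View pics/w1c.png

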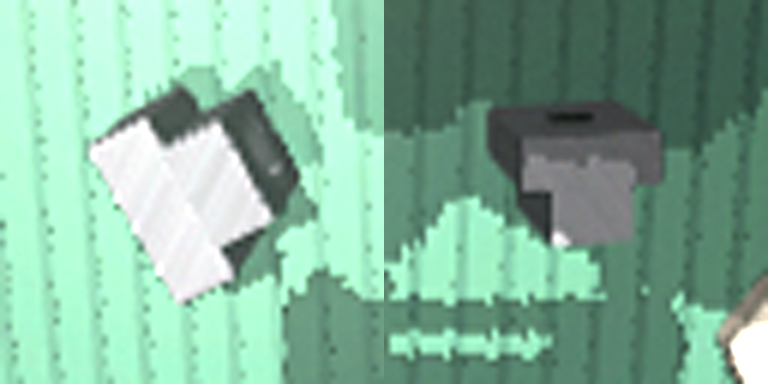

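```bash
python3 - <<'E'
from h import *
import pickle
s=pickle.load(open('w1.pkl','rb'))
def c(p,off): return ((p[0]-off)/6+ (165 if off==0 else 297)-.4, p[1]/6+150-.4)
L={k:wray(s,c(p,0),44) for k,p in dict(fa=(90,148),fb=(183,303),fc=(235,285),fd=(148,120),na=(222,125),nb=(272,215)).items()}
S={k:wray(s,c(p,384),40) for k,p in dict(fa=(522,155),fb=(660,152),fc=(660,183),fd=(522,188),na=(552,243),nb=(632,242)).items()}
for n,D in(('L',L),('S',S)):
    for k,v in D.items(): print(n,k,v,'tray',w2t(v))
for n,p,z in (('bolthead',(265,126),12),('boltend',(330,123),9),('hexa',(366,208),17),('hexb',(150,139),17),('TL',(106,110),16),('TR',(406,108),16)):
    v=wray(s,p,z);print(n,v,w2t(v))
E
```

```text
L fa [ 537.68 -129.88   44.  ] tray [-65.22 -87.31]
L fb [ 564.82 -107.61   44.  ] tray [-34.08 -71.11]
L fc [559.09 -98.16  44.  ] tray [-37.74 -60.68]
L fd [ 529.99 -119.74   44.  ] tray [-70.66 -75.8 ]
L na [ 528.05 -105.69   44.  ] tray [-69.65 -61.65]
L nb [543.64 -93.36  44.  ] tray [-51.87 -52.8 ]
S fa [506.65  29.95  40.  ] tray [-62.63  75.48]
S fb [500.58  56.15  40.  ] tray [-63.17 102.38]
S fc [506.55  57.86  40.  ] tray [-56.98 102.82]
S fd [513.03  31.64  40.  ] tray [-56.04  75.83]
S na [522.6   40.31  40.  ] tray [-44.89  82.34]
S nb [519.18  55.74  40.  ] tray [-45.05  98.14]
bolthead [465.38 -43.58  12.  ] [-118.17   12.04]
boltend [445.82  33.41   9.  ] [-121.44   91.42]
hexa [539.39 105.12  17.  ] [-15.09 142.29]
hexb [ 508.61 -176.77   17.  ] [-103.34 -127.2 ]
TL [ 485.55 -231.97   16.  ] [-137.29 -176.46]
TR [410.93 115.14  16.  ] [-138.73  178.58]
```

The points agree across views to about 2 mm, and both nuts measure the right sizes once I allow for the shadow edge on the small one. The small nut's underside faces tray -x. The large nut's underside faces (+x, -y). Next I'll look at the block from above.

```bash
python3 -m handwheel '[{"gripper":-1,"linear":[0,0,-11.5],"dr":[0,0,0]},{"gripper":-1,"linear":[0,0,-11.5],"dr":[0,0,0]},{"gripper":-1,"linear":[0,0,-11.5],"dr":[0,0,0]},{"gripper":-1,"linear":[0,0,-11.5],"dr":[0,0,0]},{"gripper":-1,"linear":[0,0,-11.5],"dr":[0,0,0]},{"gripper":-1,"linear":[0,0,-11.5],"dr":[0,0,0]},{"gripper":-1,"linear":[0,0,-11.5],"dr":[0,0,0]},{"gripper":-1,"linear":[0,0,-11.5],"dr":[0,0,0]},{"gripper":-1,"linear":[0,0,-11.5],"dr":[0,0,0]},{"gripper":-1,"linear":[0,0,-11.5],"dr":[0,0,0]}]'; python3 -c "
from h import *
import pickle
s=st();im=save('wrist','w2.png'); pickle.dump(s,open('w2.pkl','wb'))
a=im[70:250,150:370,::-1];cv2.imwrite('pics/w2c.png',cv2.resize(a,None,fx=3.3,fy=3.3,interpolation=cv2.INTER_CUBIC))"
```

```text
time_s: 2.65
eef_pos: [636.8, -18.1, 214.3]
orientation: [-1.104, -1.36, 1.36]
wrist_force: [0.9, -1.4, 0.8]
width: 0.5
t 2.65 pos [636.78 -18.06 214.28] tray [54.8   1.68] th 101.86 down [ 0. -0. -1.] F [ 0.93 -1.43  0.81] w 0.5 q [-0.12  0.51  1.31 -0.    1.32 -1.9 ]
```

View pics/w2c.png

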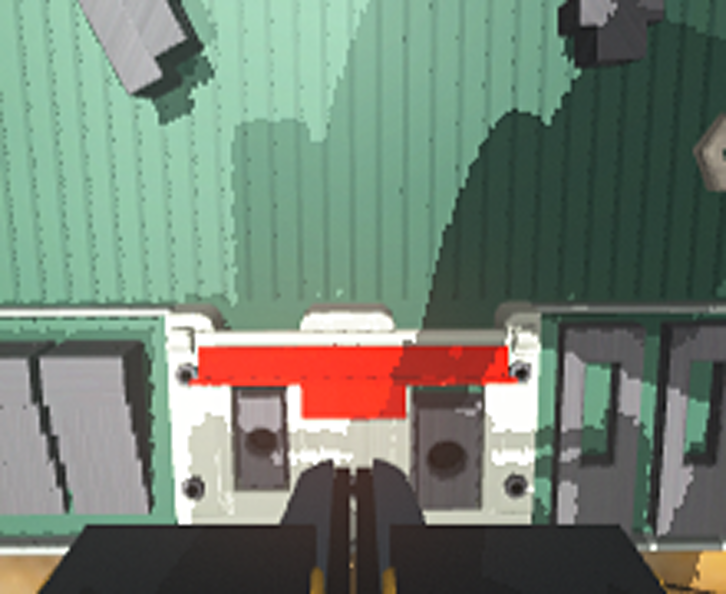

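The view shows the block face at crop row ~335, the keeper (red) laid back, and the stored nuts. The large channel is at crop col ~447 (tray +y) and the small one at ~262 (tray -y).

```bash
python3 - <<'E'
from h import *
import pickle
s=pickle.load(open('w2.pkl','rb'))
def P(n,x,y,z): 
    v=wray(s,(x/3.3+150-.35,y/3.3+70-.35),z); print(n,v,'tray',w2t(v)); return v
P('Lneck L',412,455,30);P('Lneck R',482,455,30);P('Lneck back',447,508,30)
P('Sneck L',235,438,26);P('Sneck R',288,438,26);P('Sneck back',262,489,26)
P('mouthL a',393,318,30);P('mouthL b',499,318,30);P('mouthS a',222,318,30);P('mouthS b',300,318,30)
P('blk L',184,523,30);P('blk R',532,523,30)
P('face S',250,333,30);P('face L',450,333,30);P('bumpfront L',345,310,30)
P('divL',60,316,16);P('divR',620,308,16);
P('rim fr',95,548,16);P('rim bk',700,545,16)
P('screw',194,488,30);P('screw',516,486,30);P('screw',186,373,30);P('screw',520,372,30)
P('red L',198,380,37);P('red R',515,380,37)
P('lip a',302,416,59);P('lip b',406,416,59)
E
```

```text
Lneck L [671.79  11.92  30.  ] tray [95.24 23.79]
Lneck R [666.38  37.72  30.  ] tray [95.27 50.15]
Lneck back [689.77  29.69  30.  ] tray [116.5   37.47]
Sneck L [680.16 -54.72  26.  ] tray [ 89.69 -43.14]
Sneck R [676.04 -35.06  26.  ] tray [ 89.71 -23.05]
Sneck back [698.19 -40.98  26.  ] tray [110.17 -33.42]
mouthL a [622.33  -6.31  30.  ] tray [43.09 16.15]
mouthL b [614.44  31.34  30.  ] tray [43.13 54.62]
mouthS a [635.06 -67.05  30.  ] tray [ 43.02 -45.9 ]
mouthS b [629.25 -39.34  30.  ] tray [ 43.05 -17.6 ]
blk L [716.44 -67.68  30.  ] tray [122.52 -63.3 ]
blk R [689.04  63.01  30.  ] tray [122.66  70.23]
face S [638.41 -56.11  30.  ] tray [ 48.55 -35.9 ]
face L [623.47  15.2   30.  ] tray [48.64 36.97]
bumpfront L [623.04 -23.95  30.  ] tray [40.14 -1.26]
divL [ 649.6  -128.29   16.  ] tray [  44.62 -108.83]
divR [603.37  77.5   16.  ] tray [ 41.81 102.07]
rim fr [ 740.34 -102.3    16.  ] tray [ 138.77 -102.11]
rim bk [689.24 135.14  16.  ] tray [137.73 140.76]
screw [701.61 -66.26  30.  ] tray [108.31 -58.86]
screw [675.73  53.3   30.  ] tray [107.63  63.47]
screw [657.96 -76.51  30.  ] tray [ 63.48 -59.89]
screw [632.37  43.78  30.  ] tray [63.23 63.09]
red L [657.8  -70.99  37.  ] tray [ 64.46 -54.45]
red R [634.29  41.23  37.  ] tray [64.59 60.2 ]
lip a [657.13 -31.67  59.  ] tray [ 71.91 -15.84]
lip b [649.83   3.16  59.  ] tray [71.95 19.74]
```

The x scale fits: the posts come out at 40 and the lips begin at 48. The y offset of my tray frame is about +1.7, so I'll correct that. Next is the approach behind the small nut.

```bash
sed -i 's/^TC=.*/TC=np.array([583.2,-29.3]); TY=12.0/' h.py; python3 -c "
from h import *
plan((548.6,53.8),214,102.5);plan((548.6,53.8),31,102.5)"
```

```text
linear [8.85 0.02 7.17] dr [ 0.01 -0.64 -0.  ]
linear [ 8.85 18.32  7.17] dr [ 0.01 -0.64 -0.  ]
```

```bash
python3 -m handwheel '[{"gripper":-1,"linear":[3,0,2.5],"dr":[0,-0.6,0]},{"gripper":-1,"linear":[6,2,5],"dr":[0,-0.6,0]},{"gripper":-1,"linear":[8.8,5,7.2],"dr":[0,-0.6,0]},{"gripper":-1,"linear":[8.8,8,7.2],"dr":[0,-0.6,0]},{"gripper":-1,"linear":[8.8,11,7.2],"dr":[0,-0.6,0]},{"gripper":-1,"linear":[8.8,14,7.2],"dr":[0,-0.6,0]},{"gripper":-1,"linear":[8.8,16.5,7.2],"dr":[0,-0.6,0]},{"gripper":-1,"linear":[8.8,17.8,7.2],"dr":[0,-0.6,0]},{"gripper":-1,"linear":[8.8,18.3,7.2],"dr":[0,-0.6,0]},{"gripper":-1,"linear":[8.8,18.3,7.2],"dr":[0,-0.6,0]}]'; python3 -c "
from h import *
import pickle
s=st();im=save('wrist','w3.png'); pickle.dump(s,open('w3.pkl','wb'))"
```

```text
time_s: 3.53
eef_pos: [548.1, 53.2, 30.2]
orientation: [-1.097, -1.366, 1.368]
wrist_force: [-0.2, 0.1, 0.3]
width: 0.4
t 3.53 pos [548.11  53.25  30.18] tray [-17.16  88.04] th 102.46 down [-0.  0. -1.] F [-0.2   0.11  0.26] w 0.4 q [-0.01  0.64  1.71 -0.    0.8  -1.8 ]
```

View pics/w3.png

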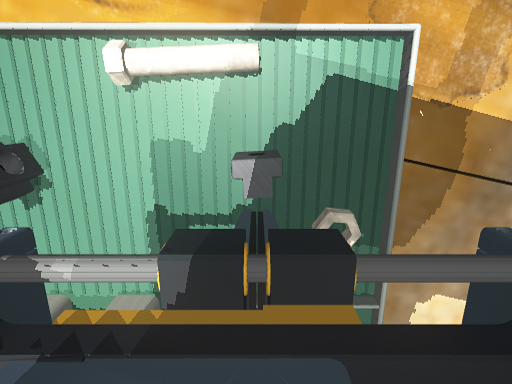

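The small nut sits centred ahead of the fingers (col 257, rows 152-197), with the hex nut clear to the right. Now I'll push it over.

```bash
python3 -m handwheel '[{"gripper":-1,"linear":[0,0,0.6],"dr":[0,0,0]},{"gripper":-1,"linear":[0,0,1.2],"dr":[0,0,0]},{"gripper":-1,"linear":[0,0,1.6],"dr":[0,0,0]},{"gripper":-1,"linear":[0,0,2.0],"dr":[0,0,0]},{"gripper":-1,"linear":[0,0,2.4],"dr":[0,0,0]},{"gripper":-1,"linear":[0,0,2.8],"dr":[0,0,0]},{"gripper":-1,"linear":[0,0,3.2],"dr":[0,0,0]},{"gripper":-1,"linear":[0,0,3.6],"dr":[0,0,0]},{"gripper":-1,"linear":[0,0,3.9],"dr":[0,0,0]},{"gripper":-1,"linear":[0,0,3.9],"dr":[0,0,0]}]'; python3 -c "
from h import *
import pickle
s=st();im=save('wrist','w4.png'); pickle.dump(s,open('w4.pkl','wb'))"
```

```text
time_s: 4.42
eef_pos: [509.8, 44.8, 30.9]
orientation: [-1.098, -1.367, 1.368]
wrist_force: [0.9, 0.1, 0.4]
width: 0.6
t 4.42 pos [509.76  44.81  30.89] tray [-56.43  87.76] th 102.47 down [-0.  0. -1.] F [0.85 0.09 0.4 ] w 0.6 q [-0.03  0.6   1.8  -0.    0.73 -1.82]
```

View pics/w4.png

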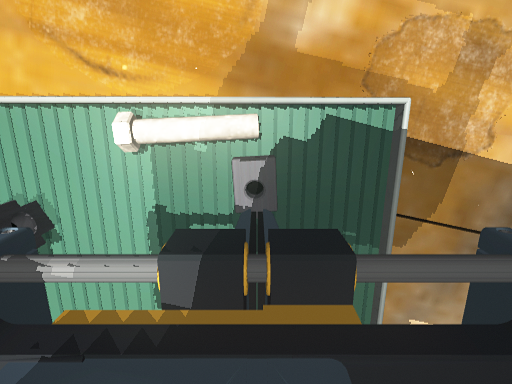

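```bash
python3 -c "
import cv2
a=cv2.imread('pics/w4.png')[145:225,215:300];cv2.imwrite('pics/w4c.png',cv2.convertScaleAbs(cv2.resize(a,None,fx=7,fy=7,interpolation=cv2.INTER_CUBIC),alpha=1.8))"
```

```text
(no output)
```

View pics/w4c.png

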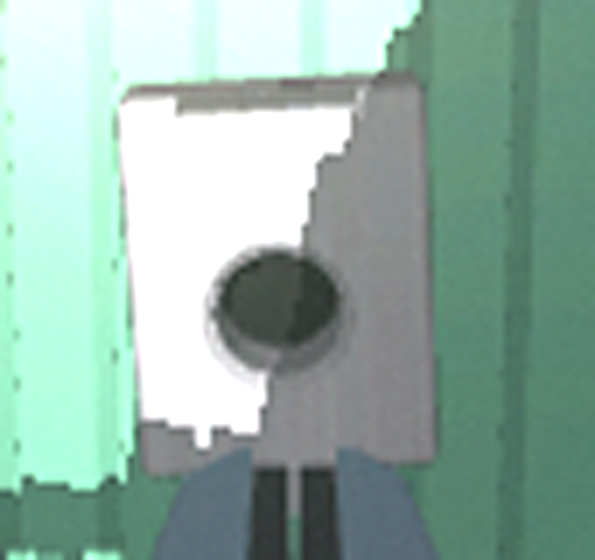

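The nut has tipped flange down: the far end shows a neck band about 26 px (16 mm) wide inside the 43 px flange. Next I'll get its pose.

```bash
python3 - <<'E'
from h import *
import pickle
s=pickle.load(open('w4.pkl','rb'))
def P(n,x,y,z): 
    v=wray(s,(x/7+215-.43,y/7+145-.43),z); print(n,v,'tray',w2t(v)); return v
a=P('fl',122,92,15);b=P('fr',422,80,15);c=P('nl',146,470,15);d=P('nr',434,464,15)
print('centre',(a+b+c+d)/4, 'ang',np.degrees(np.arctan2(*((c+d-a-b)[[1,0]]))), np.degrees(np.arctan2(*((b-a)[[1,0]]))))
P('hole',280,300,26)
P('bolt end',(258-215)*7,(127-145)*7,12)
E
```

```text
fl [467.94  19.78  15.  ] tray [-102.54   71.97]
fr [461.11  45.72  15.  ] tray [-103.82   98.76]
nl [502.35  28.9   15.  ] tray [-66.98  73.74]
nr [495.96  55.14  15.  ] tray [-67.78 100.74]
centre [481.84  37.39  15.  ] ang 14.992739801708513 104.73835529975885
hole [480.94  37.15  26.  ] tray [-86.21  86.26]
bolt end [446.02  31.32  12.  ] tray [-121.58   87.82]
```

```bash
python3 -c "
from h import *
c=np.array([481.7,37.3]);a=np.radians(14.9);g=c-6*np.array([np.cos(a),np.sin(a)]);print(g)
plan(g,50,104.9);plan(g,6,104.9)"
```

```text
[475.9   35.76]
linear [-0.15 -1.91  3.55] dr [-0.02 -2.43  0.01]
linear [-0.15  2.49  3.55] dr [-0.02 -2.43  0.01]
```

```bash
python3 -m handwheel '[{"gripper":0.1,"linear":[0,-1.0,0],"dr":[0,0,0]},{"gripper":0.1,"linear":[0,-1.9,1],"dr":[0,-2.4,0]},{"gripper":0.1,"linear":[-0.1,-1.9,2.4],"dr":[0,-2.4,0]},{"gripper":0.1,"linear":[-0.15,-1.9,3.55],"dr":[0,-2.4,0]},{"gripper":0.1,"linear":[-0.15,-1.9,3.55],"dr":[0,-2.4,0]},{"gripper":0.1,"linear":[-0.15,-1.9,3.55],"dr":[0,-2.4,0]},{"gripper":0.1,"linear":[-0.15,-1.9,3.55],"dr":[0,-2.4,0]},{"gripper":0.1,"linear":[-0.15,-1.9,3.55],"dr":[0,-2.4,0]},{"gripper":0.1,"linear":[-0.15,-1.0,3.55],"dr":[0,-2.4,0]},{"gripper":0.1,"linear":[-0.15,0,3.55],"dr":[0,-2.4,0]}]' 20; python3 -c "
from h import *
import pickle
s=st();im=save('wrist','w5.png'); pickle.dump(s,open('w5.pkl','wb'))
plan((475.9,35.8),6,104.9)"
```

```text
time_s: 5.3
eef_pos: [477.2, 35.8, 30.7]
orientation: [-1.076, -1.399, 1.397]
wrist_force: [0.4, 0.5, 0.9]
width: 50.1
t 5.30 pos [477.17  35.84  30.7 ] tray [-90.17  85.76] th 104.88 down [ 0. -0. -1.] F [0.43 0.52 0.89] w 50.1 q [-0.05  0.58  1.89 -0.    0.67 -1.88]
linear [-0.    2.29  0.02] dr [-0.05 -0.02  0.02]
```

View pics/w5.png

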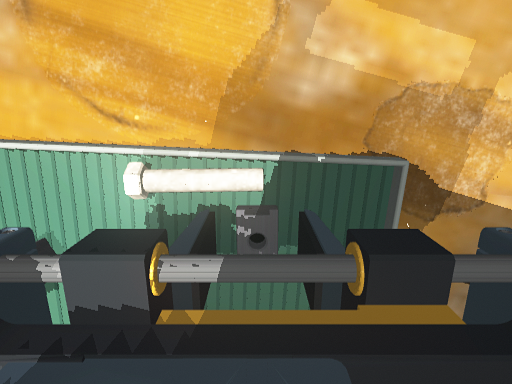

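The nut is between the open fingers and the bolt is clear of them. Now descend and grip.

```bash
python3 -m handwheel '[{"gripper":0.1,"linear":[0,0.8,0],"dr":[0,0,0]},{"gripper":0.1,"linear":[0,1.6,0],"dr":[0,0,0]},{"gripper":0.1,"linear":[0,2.2,0],"dr":[0,0,0]},{"gripper":-1,"linear":[0,2.35,0],"dr":[0,0,0]},{"gripper":-1,"linear":[0,2.35,0],"dr":[0,0,0]},{"gripper":-1,"linear":[0,2.35,0],"dr":[0,0,0]},{"gripper":-1,"linear":[0,2.35,0],"dr":[0,0,0]},{"gripper":-1,"linear":[0,2.35,0],"dr":[0,0,0]},{"gripper":-1,"linear":[0,2.35,0],"dr":[0,0,0]},{"gripper":-1,"linear":[0,2.35,0],"dr":[0,0,0]}]' 30; python3 -c "
from h import *
st();"
```

```text
time_s: 6.18
eef_pos: [476.3, 35.8, 7.6]
orientation: [-1.075, -1.398, 1.398]
wrist_force: [1.2, -0.1, 1.9]
width: 27.8
t 6.18 pos [476.31  35.76   7.64] tray [-91.03  85.86] th 104.87 down [ 0. -0. -1.] F [ 1.21 -0.08  1.9 ] w 27.8 q [-0.05  0.62  1.9  -0.    0.62 -1.88]
```

```bash
python3 -c "
from h import *
for n,p in dict(S=(678.1,-44.89),L=(669.1,24.82),Sback=(698.2,-41),Lback=(689.8,29.7),mS=(632.15,-53.2),mL=(618.4,12.5),nut=(481.7,37.3)).items(): print(n,w2t(p))
print(t2w(20,-35)); plan(t2w(10,-35),50,102)
plan(t2w(20,-35),8,102)"
```

```text
S [ 89.58 -34.98]
L [95.28 35.08]
Sback [110.05 -35.35]
Lback [116.54  35.55]
mS [ 42.91 -33.56]
mL [43.12 33.57]
nut [-85.44  86.25]
[610.04 -59.38]
linear [-12.58  -4.23  -9.49] dr [ 0.02  2.87 -0.01]
linear [-12.63  -0.03 -10.48] dr [ 0.02  2.87 -0.01]
```

```bash
python3 -m handwheel '[{"gripper":-1,"linear":[0,-2,0],"dr":[0,0,0]},{"gripper":-1,"linear":[0,-4.2,0],"dr":[0,0,0]},{"gripper":-1,"linear":[-2,-5,-1.5],"dr":[0,2.9,0]},{"gripper":-1,"linear":[-5,-5,-3.8],"dr":[0,2.9,0]},{"gripper":-1,"linear":[-8,-5,-6],"dr":[0,2.9,0]},{"gripper":-1,"linear":[-11,-5,-8],"dr":[0,2.9,0]},{"gripper":-1,"linear":[-12.6,-5,-9.5],"dr":[0,2.9,0]},{"gripper":-1,"linear":[-12.6,-4,-9.5],"dr":[0,2.9,0]},{"gripper":-1,"linear":[-12.6,-2,-9.5],"dr":[0,2.9,0]},{"gripper":-1,"linear":[-12.6,-1,-9.5],"dr":[0,2.9,0]}]' 30; python3 -c "
from h import *
st();plan(t2w(10,-35),8,102)
im=save('scene','s1.png');a=im[132:254,188:356,::-1];cv2.imwrite('pics/s1c.png',cv2.resize(a,None,fx=4.7,fy=4.7,interpolation=cv2.INTER_CUBIC))"
```

```text
time_s: 7.02
eef_pos: [599.4, -61.5, 15.8]
orientation: [-1.102, -1.36, 1.361]
wrist_force: [-0.8, -0.8, -1.8]
width: 27.7
t 7.02 pos [599.44 -61.52  15.75] tray [  9.19 -34.89] th 101.95 down [-0.  0. -1.] F [-0.82 -0.84 -1.83] w 27.7 q [-0.2   0.71  1.58  0.    0.85 -1.98]
linear [-0.01  0.77 -0.08] dr [-0.09 -0.05  0.04]
```

View pics/s1c.png

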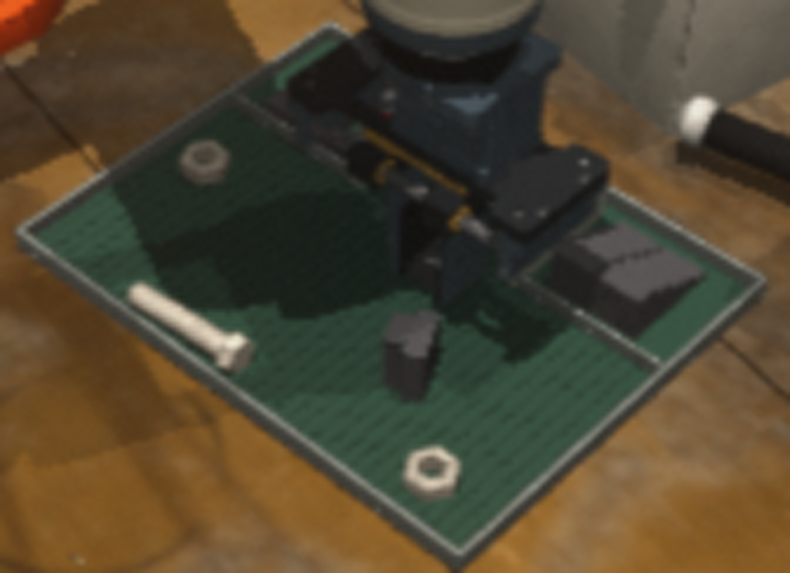

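The nut is held between the fingers before the small mouth, and nothing else has been disturbed. Now lower it and slide the tip in.

```bash
python3 -m handwheel '[{"gripper":-1,"linear":[0,0.4,0],"dr":[0,0,0]},{"gripper":-1,"linear":[0,0.75,0],"dr":[0,0,0]},{"gripper":-1,"linear":[0,0.75,0],"dr":[0,0,0]},{"gripper":-1,"linear":[0,0.75,-0.2],"dr":[0,0,0]},{"gripper":-1,"linear":[0,0.75,-0.4],"dr":[0,0,0]},{"gripper":-1,"linear":[0,0.75,-0.6],"dr":[0,0,0]},{"gripper":-1,"linear":[0,0.75,-0.8],"dr":[0,0,0]},{"gripper":-1,"linear":[0,0.75,-1.0],"dr":[0,0,0]},{"gripper":-1,"linear":[0,0.75,-1.1],"dr":[0,0,0]},{"gripper":-1,"linear":[0,0.75,-1.1],"dr":[0,0,0]}]' 30; python3 -c "
from h import *
s=st()"
```

```text
time_s: 7.9
eef_pos: [611.4, -59.3, 10.0]
orientation: [-1.103, -1.362, 1.362]
wrist_force: [0.2, 0.9, -0.4]
width: 27.7
t 7.90 pos [611.43 -59.29   9.98] tray [ 21.38 -35.2 ] th 101.98 down [ 0. -0. -1.] F [ 0.25  0.86 -0.4 ] w 27.7 q [-0.19  0.73  1.55 -0.    0.86 -1.97]
```

```bash
python3 -m handwheel '[{"gripper":-1,"linear":[0,0.15,0],"dr":[0,0,0]},{"gripper":-1,"linear":[0,0.2,0],"dr":[0,0,0]},{"gripper":-1,"linear":[0,0.2,0],"dr":[0,0,0]},{"gripper":-0.1,"linear":[0,0.2,0],"dr":[0,0,0]},{"gripper":-0.1,"linear":[0,0.2,0],"dr":[0,0,0]},{"gripper":-0.1,"linear":[0,0.2,0],"dr":[0,0,0]},{"gripper":-0.1,"linear":[0,0,0],"dr":[0,0,0]},{"gripper":-0.1,"linear":[0,-2.0,0],"dr":[0,0,0]},{"gripper":-0.1,"linear":[0,-4,0],"dr":[0,0,0]},{"gripper":-0.1,"linear":[0,-4,2],"dr":[0,0,0]}]' 30; python3 -c "
from h import *
s=st()
plan(t2w(-16,-35),50,102);plan(t2w(-16,-35),12,102)"
```

```text
time_s: 8.73
eef_pos: [596.2, -63.7, 53.5]
orientation: [-1.11, -1.367, 1.36]
wrist_force: [-0.2, -0.9, 0.9]
width: 41.5
t 8.73 pos [596.24 -63.74  53.49] tray [  5.6 -36.4] th 102.01 down [ 0.01 -0.   -1.  ] F [-0.25 -0.86  0.89] w 41.5 q [-0.21  0.65  1.58  0.    0.91 -1.99]
linear [0.14 0.33 2.16] dr [ 0.42  0.01 -0.17]
linear [0.15 4.13 2.19] dr [ 0.42  0.01 -0.17]
```

```bash
python3 -m handwheel '[{"gripper":-1,"linear":[0.1,0.3,2.2],"dr":[0,0,0]},{"gripper":-1,"linear":[0.1,0.3,2.2],"dr":[0,0,0]},{"gripper":-1,"linear":[0.1,0.3,2.2],"dr":[0,0,0]},{"gripper":-1,"linear":[0.1,0.3,2.2],"dr":[0,0,0]},{"gripper":-1,"linear":[0.1,0.3,2.2],"dr":[0,0,0]},{"gripper":-1,"linear":[0.1,1.5,2.2],"dr":[0,0,0]},{"gripper":-1,"linear":[0.1,3.0,2.2],"dr":[0,0,0]},{"gripper":-1,"linear":[0.1,4,2.2],"dr":[0,0,0]},{"gripper":-1,"linear":[0.1,4.2,2.2],"dr":[0,0,0]},{"gripper":-1,"linear":[0.1,4.2,2.2],"dr":[0,0,0]}]' 30; python3 -c "
from h import *
s=st()
plan(t2w(-16,-35),12,102);plan(t2w(20,-35),12,102)
im=save('scene','s2.png');a=im[132:254,188:356,::-1];cv2.imwrite('pics/s2c.png',cv2.resize(a,None,fx=4.7,fy=4.7,interpolation=cv2.INTER_CUBIC))"
```

```text
time_s: 9.57
eef_pos: [569.7, -66.9, 7.3]
orientation: [-1.102, -1.361, 1.362]
wrist_force: [-0.5, 0.1, 0.7]
width: 0.7
t 9.57 pos [569.66 -66.92   7.29] tray [-21.06 -33.98] th 101.98 down [-0.  0. -1.] F [-0.53  0.08  0.74] w 0.7 q [-0.22  0.7   1.66 -0.    0.79 -2.  ]
linear [-0.1  -0.47 -0.51] dr [-0.07 -0.02  0.03]
linear [-0.1  -0.48 -4.11] dr [-0.07 -0.02  0.03]
```

View pics/s2c.png

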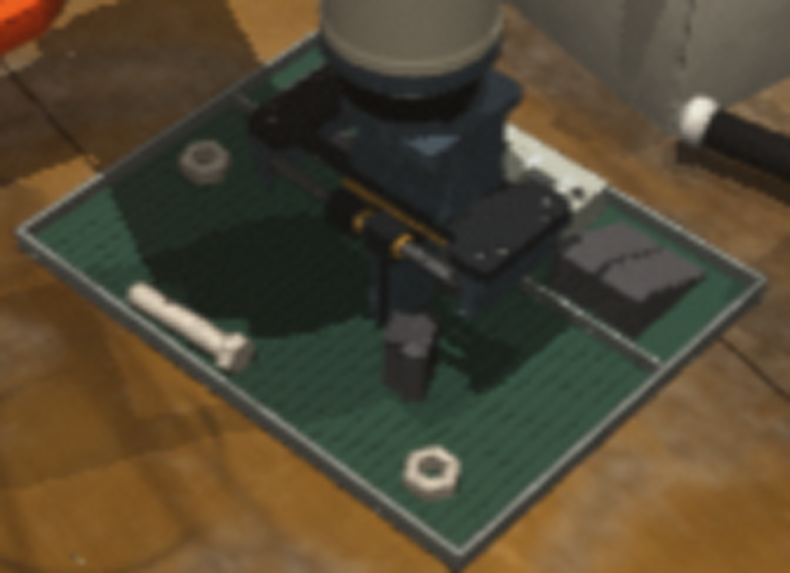

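```bash
python3 -m handwheel '[{"gripper":-1,"linear":[-0.1,-0.3,-0.8],"dr":[0,0,0]},{"gripper":-1,"linear":[-0.1,-0.3,-1.4],"dr":[0,0,0]},{"gripper":-1,"linear":[-0.1,-0.3,-1.9],"dr":[0,0,0]},{"gripper":-1,"linear":[-0.1,-0.3,-2.3],"dr":[0,0,0]},{"gripper":-1,"linear":[-0.1,-0.3,-2.7],"dr":[0,0,0]},{"gripper":-1,"linear":[-0.1,-0.3,-3.0],"dr":[0,0,0]},{"gripper":-1,"linear":[-0.1,-0.3,-3.3],"dr":[0,0,0]},{"gripper":-1,"linear":[-0.1,-0.3,-3.5],"dr":[0,0,0]},{"gripper":-1,"linear":[-0.1,-0.3,-3.7],"dr":[0,0,0]},{"gripper":-1,"linear":[-0.1,-0.3,-3.8],"dr":[0,0,0]}]' 30; python3 -c "
from h import *
s=st()
plan(t2w(20,-35),11,102)"
```

```text
time_s: 10.45
eef_pos: [607.5, -60.1, 10.9]
orientation: [-1.103, -1.362, 1.361]
wrist_force: [-2.6, -0.2, 1.0]
width: 0.6
t 10.45 pos [607.45 -60.1   10.9 ] tray [ 17.32 -35.17] th 101.97 down [ 0.  0. -1.] F [-2.65 -0.19  1.04] w 0.6 q [-0.2   0.72  1.56  0.    0.86 -1.98]
linear [ 0.02 -0.01 -0.27] dr [ 0.   -0.03  0.  ]
```

It's sliding with only ~2.6 N. Push on in 1 mm steps.

```bash
python3 -m handwheel '[{"gripper":-1,"linear":[0,0,-0.1],"dr":[0,0,0]},{"gripper":-1,"linear":[0,0,-0.2],"dr":[0,0,0]},{"gripper":-1,"linear":[0,0,-0.3],"dr":[0,0,0]},{"gripper":-1,"linear":[0,0,-0.4],"dr":[0,0,0]},{"gripper":-1,"linear":[0,0,-0.45],"dr":[0,0,0]},{"gripper":-1,"linear":[0,0,-0.5],"dr":[0,0,0]},{"gripper":-1,"linear":[0,0,-0.55],"dr":[0,0,0]},{"gripper":-1,"linear":[0,0,-0.6],"dr":[0,0,0]},{"gripper":-1,"linear":[0,0,-0.6],"dr":[0,0,0]},{"gripper":-1,"linear":[0,0,-0.6],"dr":[0,0,0]}]' 30; python3 -c "
from h import *
s=st()"
```

```text
time_s: 11.28
eef_pos: [610.5, -59.5, 10.9]
orientation: [-1.099, -1.358, 1.364]
wrist_force: [-18.5, -6.7, 15.0]
width: 0.5
t 11.28 pos [610.45 -59.45  10.86] tray [ 20.39 -35.16] th 101.98 down [-0. -0. -1.] F [-18.51  -6.71  15.01] w 0.5 q [-0.19  0.73  1.55 -0.    0.87 -1.97]
```

The nut stopped with TCP at x=20.4 (20 expected for home) under 18 N. Now back off and go to the start pose for tipping the large nut.

```bash
python3 -m handwheel '[{"gripper":-1,"linear":[0,0,0.6],"dr":[0,0,0]},{"gripper":-1,"linear":[0,-1,1.6],"dr":[0,0,0]},{"gripper":-1,"linear":[0,-4,1.8],"dr":[0,0,0]},{"gripper":-1,"linear":[0,-8,1.8],"dr":[0,0,0]},{"gripper":-1,"linear":[0,-12,1.8],"dr":[0,0,0]},{"gripper":-1,"linear":[0,-16,1.8],"dr":[0,0,0]},{"gripper":-1,"linear":[0,-19,1.8],"dr":[0,0,0]},{"gripper":-1,"linear":[0,-20,-1],"dr":[0,0,0]},{"gripper":-1,"linear":[0,-20,-4],"dr":[0,0,0]},{"gripper":-1,"linear":[0,-20,-4],"dr":[0,0,0]}]' 30; python3 -c "
from h import *
import pickle
s=st();im=save('wrist','w6.png'); pickle.dump(s,open('w6.pkl','wb'))
a=im[70:250,110:400,::-1];cv2.imwrite('pics/w6c.png',cv2.resize(a,None,fx=2.7,fy=2.7,interpolation=cv2.INTER_CUBIC))
plan((518.4,-77.5),80,38.6)"
```

```text
time_s: 12.12
eef_pos: [656.5, -49.9, 213.0]
orientation: [-1.108, -1.366, 1.36]
wrist_force: [-1.4, 0.8, -0.7]
width: 0.4
t 12.12 pos [656.46 -49.94 212.99] tray [ 67.37 -35.42] th 102.01 down [ 0.01 -0.   -1.  ] F [-1.36  0.82 -0.67] w 0.4 q [-0.17  0.54  1.26  0.    1.33 -1.95]
linear [ 0.17 13.15 13.87] dr [ 0.16 63.42  0.05]
```

View pics/w6c.png

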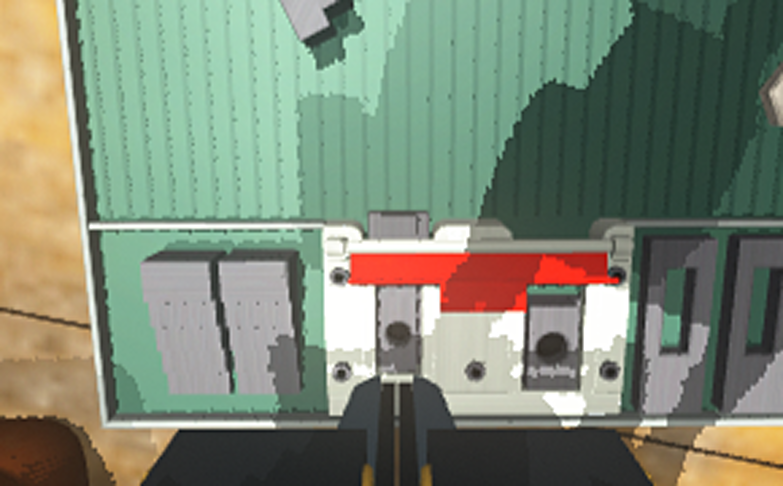

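The small nut is in its channel, its near end showing at crop (398,212), a little proud of the posts. I'll check that number while moving on.

```bash
python3 -c "
from h import *
import pickle
s=pickle.load(open('w6.pkl','rb'))
for y in (209,212,215):
  for z in (15,26): print(y,z,w2t(wray(s,(398/2.7+110-.3,y/2.7+70-.3),z)))
print(w2t(wray(s,(470/2.7+110-.3,222/2.7+70-.3),30)))
"
python3 -m handwheel '[{"gripper":-1,"linear":[0,1,2],"dr":[0,7,0]},{"gripper":-1,"linear":[0,2.5,5],"dr":[0,14,0]},{"gripper":-1,"linear":[0.1,4,8],"dr":[0,21,0]},{"gripper":-1,"linear":[0.1,6,10],"dr":[0,28,0]},{"gripper":-1,"linear":[0.1,8,12],"dr":[0,35,0]},{"gripper":-1,"linear":[0.1,10,13.8],"dr":[0,42,0]},{"gripper":-1,"linear":[0.2,12,13.8],"dr":[0,49,0]},{"gripper":-1,"linear":[0.2,13.2,13.8],"dr":[0,56,0]},{"gripper":-1,"linear":[0.2,13.2,13.8],"dr":[0,63.4,0]},{"gripper":-1,"linear":[0.2,13.2,13.8],"dr":[0,63.4,0]}]'; python3 -c "
from h import *
import pickle
s=st();im=save('wrist','w7.png'); pickle.dump(s,open('w7.pkl','wb'))
plan((518.4,-77.5),34,38.6)"
```

```text
209 15 [ 35.74 -35.14]
209 26 [ 34.46 -35.14]
212 15 [ 37.09 -35.14]
212 26 [ 35.77 -35.14]
215 15 [ 38.45 -35.14]
215 26 [ 37.09 -35.14]
[39.65 -3.73]
time_s: 13.0
eef_pos: [515.4, -77.2, 78.6]
orientation: [-1.506, -0.52, 0.522]
wrist_force: [0.6, -0.4, 0.2]
width: 0.4
t 13.00 pos [515.41 -77.2   78.59] tray [-76.26 -32.76] th 38.17 down [-0.  0. -1.] F [ 0.64 -0.39  0.22] w 0.4 q [-0.26  0.53  1.75  0.    0.86 -0.93]
linear [ 0.18  4.51 -0.17] dr [-0.02  0.03 -0.01]
```

View pics/w7.png

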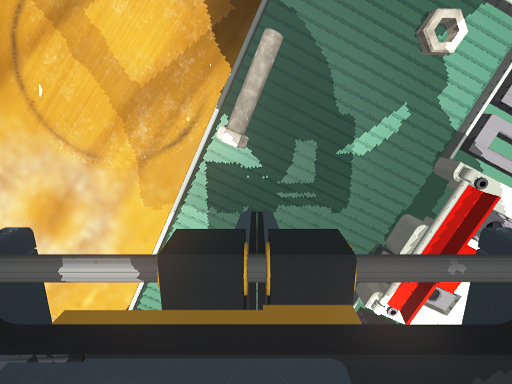

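```bash
python3 -c "
from h import *
import pickle
s=pickle.load(open('w2.pkl','rb'))
for p in ((135,96),(165,85),(190,45)): print(wray(s,(p[0]/3.3+150-.35,p[1]/3.3+70-.35),44))
"
```

```text
[ 565.69 -106.64   44.  ]
[560.25 -97.52  44.  ]
[546.35 -91.5   44.  ]
```

The two views agree to about 1.3 mm. Descend, then push along tool -z.

```bash
python3 -m handwheel '[{"gripper":-1,"linear":[0.2,2,0],"dr":[0,0,0]},{"gripper":-1,"linear":[0.2,4,0],"dr":[0,0,0]},{"gripper":-1,"linear":[0.2,4.5,0],"dr":[0,0,0]},{"gripper":-1,"linear":[0.2,4.5,-0.3],"dr":[0,0,0]},{"gripper":-1,"linear":[0.2,4.5,-0.7],"dr":[0,0,0]},{"gripper":-1,"linear":[0.2,4.5,-1.1],"dr":[0,0,0]},{"gripper":-1,"linear":[0.2,4.5,-1.5],"dr":[0,0,0]},{"gripper":-1,"linear":[0.2,4.5,-1.9],"dr":[0,0,0]},{"gripper":-1,"linear":[0.2,4.5,-2.3],"dr":[0,0,0]},{"gripper":-1,"linear":[0.2,4.5,-2.7],"dr":[0,0,0]}]' && python3 -m handwheel '[{"gripper":-1,"linear":[0,0,-0.4],"dr":[0,0,0]},{"gripper":-1,"linear":[0,0,-0.8],"dr":[0,0,0]},{"gripper":-1,"linear":[0,0,-1.2],"dr":[0,0,0]},{"gripper":-1,"linear":[0,0,-1.6],"dr":[0,0,0]},{"gripper":-1,"linear":[0,0,-1.8],"dr":[0,0,0]},{"gripper":-1,"linear":[0,0,-1.8],"dr":[0,0,0]},{"gripper":-1,"linear":[0,-1,-1.0],"dr":[0,0,0]},{"gripper":-1,"linear":[0,-5,-1],"dr":[0,0,0]},{"gripper":-1,"linear":[0,-9,-4],"dr":[0,0,0]},{"gripper":-1,"linear":[0,-12,-8],"dr":[0,0,0]}]'; python3 -c "
from h import *
st()
im=save('scene','s3.png');a=im[132:254,188:356,::-1];cv2.imwrite('pics/s3c.png',cv2.resize(a,None,fx=4.7,fy=4.7,interpolation=cv2.INTER_CUBIC))"
```

```text
time_s: 13.88
eef_pos: [535.7, -97.6, 34.4]
orientation: [-1.506, -0.528, 0.527]
wrist_force: [-0.7, 0.6, 1.3]
width: 0.6
time_s: 14.72
eef_pos: [576.0, -148.0, 146.8]
orientation: [-1.505, -0.528, 0.529]
wrist_force: [2.8, -0.7, -0.1]
width: -0.0
t 14.72 pos [ 576.02 -148.05  146.85] tray [ -31.71 -114.66] th 38.70 down [-0.  0. -1.] F [ 2.8  -0.7  -0.07] w -0.0 q [-0.35  0.52  1.5   0.    1.12 -1.03]
```

View pics/s3c.png

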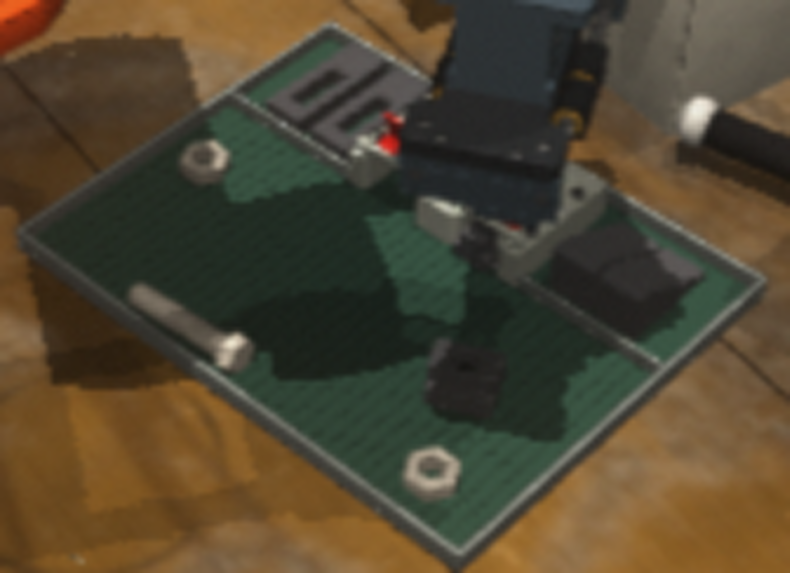

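```bash
python3 -c "
from h import *
import pickle
s=st();im=save('wrist','w8.png'); pickle.dump(s,open('w8.pkl','wb'))
a=im[130:240,190:340,::-1];cv2.imwrite('pics/w8c.png',cv2.convertScaleAbs(cv2.resize(a,None,fx=5,fy=5,interpolation=cv2.INTER_CUBIC),alpha=1.5))"
```

```text
t 14.77 pos [ 583.24 -154.53  152.02] tray [ -26.  -122.5] th 38.59 down [ 0.01 -0.   -1.  ] F [ 5.53 -6.54  6.36] w 0.0 q [-0.36  0.52  1.48 -0.    1.12 -1.03]
```

View pics/w8c.png

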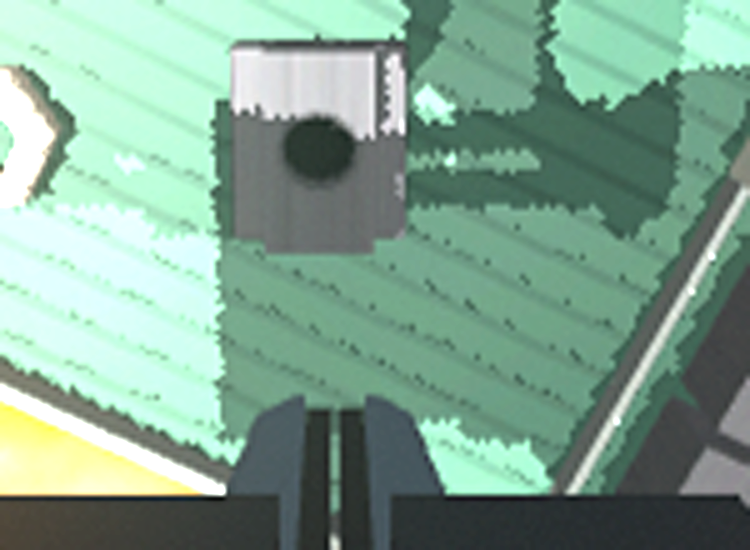

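The large nut lies neck up (neck face with the hole at crop (318,150), flange edges visible both sides). The arm was still settling, so I'll retake and measure.

```bash
python3 -c "
from h import *
import pickle
s=st();im=save('wrist','w9.png'); pickle.dump(s,open('w9.pkl','wb'))
a=im[130:240,190:340,::-1];cv2.imwrite('pics/w9c.png',cv2.convertScaleAbs(cv2.resize(a,None,fx=5,fy=5,interpolation=cv2.INTER_CUBIC),alpha=1.5))"
```

```text
t 14.82 pos [ 581.71 -152.9   149.09] tray [ -27.16 -120.59] th 38.52 down [ 0.01 -0.   -1.  ] F [ 0.64  0.   -1.15] w 0.3 q [-0.36  0.52  1.49 -0.    1.12 -1.03]
```

View pics/w9c.png

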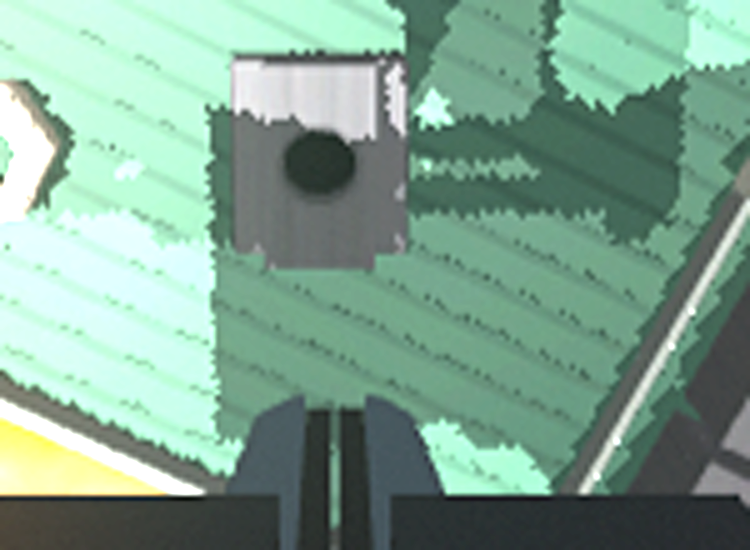

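```bash
python3 - <<'E'
from h import *
import pickle
s=pickle.load(open('w9.pkl','rb'))
def P(n,x,y,z): 
    v=wray(s,(x/5+190-.4,y/5+130-.4),z); print(n,v,'tray',w2t(v)); return v
a=P('a',232,55,18);b=P('b',406,55,18);c=P('c',232,252,18);d=P('d',407,250,18)
h=P('hole',320,163,30); n1=P('n1',268,268,30);n2=P('n2',374,268,30)
ctr=(a+b+c+d)[:2]/4; print(ctr)
plan(h[:2],90,38.6);plan(h[:2],6,38.6)
E
```

```text
a [ 537.8  -130.16   18.  ] tray [-65.37 -89.21]
b [ 564.91 -108.62   18.  ] tray [-34.38 -73.79]
c [ 562.23 -162.06   18.  ] tray [ -48.11 -125.5 ]
d [ 590.23 -139.32   18.  ] tray [ -16.   -109.08]
hole [ 563.73 -134.64   30.  ] tray [-40.94 -98.99]
n1 [ 568.69 -157.55   30.  ] tray [ -40.86 -122.43]
n2 [ 585.18 -144.48   30.  ] tray [ -22.01 -113.07]
[ 563.79 -135.04]
linear [-0.2   5.63  2.26] dr [ 0.27 -0.09  0.16]
linear [-0.22 14.03  2.3 ] dr [ 0.27 -0.09  0.16]
```

```bash
python3 -c "
from h import *
plan((559.4,-129.4),6.5,38.6)"
python3 -m handwheel '[{"gripper":0.32,"linear":[-0.2,2,1],"dr":[0,0,0]},{"gripper":0.32,"linear":[-0.2,4,2.2],"dr":[0,0,0]},{"gripper":0.32,"linear":[-0.2,6,3],"dr":[0,0,0]},{"gripper":0.32,"linear":[-0.2,8,3],"dr":[0,0,0]},{"gripper":0.32,"linear":[-0.2,9,3],"dr":[0,0,0]},{"gripper":0.32,"linear":[-0.2,10,3],"dr":[0,0,0]},{"gripper":0.32,"linear":[-0.2,10,3],"dr":[0,0,0]},{"gripper":0.32,"linear":[-0.2,10,3],"dr":[0,0,0]},{"gripper":0.32,"linear":[-0.2,10,3],"dr":[0,0,0]},{"gripper":0.32,"linear":[-0.2,10,3],"dr":[0,0,0]}]'; python3 -c "
from h import *
st();plan((559.4,-129.4),6.5,38.6)"
```

```text
linear [-0.23 13.98  2.98] dr [ 0.27 -0.09  0.16]
time_s: 15.7
eef_pos: [557.5, -127.8, 44.5]
orientation: [-1.507, -0.528, 0.526]
wrist_force: [0.7, -0.1, -0.3]
width: 60.2
t 15.70 pos [ 557.46 -127.82   44.48] tray [-45.66 -91.01] th 38.57 down [ 0. -0. -1.] F [ 0.71 -0.13 -0.28] w 60.2 q [-0.33  0.63  1.65  0.    0.86 -1.  ]
linear [ 0.05  3.8  -0.24] dr [ 0.07 -0.03  0.04]
```

```bash
python3 -m handwheel '[{"gripper":0.32,"linear":[0,1.5,-0.2],"dr":[0,0,0]},{"gripper":0.32,"linear":[0,3,-0.2],"dr":[0,0,0]},{"gripper":0.32,"linear":[0,3.6,-0.2],"dr":[0,0,0]},{"gripper":-1,"linear":[0,3.7,-0.2],"dr":[0,0,0]},{"gripper":-1,"linear":[0,3.7,-0.2],"dr":[0,0,0]},{"gripper":-1,"linear":[0,3.7,-0.2],"dr":[0,0,0]},{"gripper":-1,"linear":[0,3.7,-0.2],"dr":[0,0,0]},{"gripper":-1,"linear":[0,3.7,-0.2],"dr":[0,0,0]},{"gripper":-1,"linear":[0,3.7,-0.2],"dr":[0,0,0]},{"gripper":-1,"linear":[0,3.7,-0.2],"dr":[0,0,0]}]' 35; python3 -c "
from h import *
st();plan(t2w(8,35),60,102);plan(t2w(8,35),8,102)"
```

```text
time_s: 16.53
eef_pos: [558.7, -129.2, 7.4]
orientation: [-1.507, -0.528, 0.526]
wrist_force: [-0.1, 0.4, 7.3]
width: 35.9
t 16.53 pos [ 558.67 -129.23    7.38] tray [-44.77 -92.65] th 38.57 down [ 0. -0. -1.] F [-0.09  0.39  7.26] w 35.9 q [-0.33  0.69  1.66  0.    0.78 -1.  ]
linear [10.43 -5.26  9.05] dr [  0.08 -63.43   0.  ]
linear [10.43 -0.06  9.06] dr [  0.08 -63.43   0.  ]
```

```bash
python3 -m handwheel '[{"gripper":-1,"linear":[0,-2,0],"dr":[0,0,0]},{"gripper":-1,"linear":[1,-5,0.9],"dr":[0,-7,0]},{"gripper":-1,"linear":[2.5,-5.5,2.2],"dr":[0,-14,0]},{"gripper":-1,"linear":[4,-5.5,3.5],"dr":[0,-21,0]},{"gripper":-1,"linear":[5.5,-5.5,4.8],"dr":[0,-28,0]},{"gripper":-1,"linear":[7,-5.5,6],"dr":[0,-35,0]},{"gripper":-1,"linear":[8.5,-5.5,7.5],"dr":[0,-42,0]},{"gripper":-1,"linear":[9.7,-5.5,8.5],"dr":[0,-49,0]},{"gripper":-1,"linear":[10.4,-5.3,9],"dr":[0,-56,0]},{"gripper":-1,"linear":[10.4,-5.3,9],"dr":[0,-63,0]}]' 35; python3 -c "
from h import *
st();plan(t2w(8,35),60,102);plan(t2w(8,35),8,102)"
```

```text
time_s: 17.37
eef_pos: [583.4, 7.9, 59.6]
orientation: [-1.102, -1.362, 1.362]
wrist_force: [-0.3, -0.6, -1.8]
width: 35.1
t 17.37 pos [583.42   7.92  59.56] tray [ 7.96 36.36] th 102.02 down [-0.  0. -1.] F [-0.28 -0.63 -1.84] w 35.1 q [-0.09  0.62  1.61  0.    0.91 -1.87]
linear [-0.14 -0.04 -0.  ] dr [-0.    0.02  0.02]
linear [-0.14  5.16 -0.  ] dr [-0.    0.02  0.02]
```

```bash
python3 -m handwheel '[{"gripper":-1,"linear":[-0.1,2,0],"dr":[0,0,0]},{"gripper":-1,"linear":[-0.1,3.5,0],"dr":[0,0,0]},{"gripper":-1,"linear":[-0.1,4.6,0],"dr":[0,0,0]},{"gripper":-1,"linear":[-0.1,5.0,0],"dr":[0,0,0]},{"gripper":-1,"linear":[-0.1,5.1,0],"dr":[0,0,0]},{"gripper":-1,"linear":[-0.1,5.1,0],"dr":[0,0,0]},{"gripper":-1,"linear":[-0.1,5.1,-0.3],"dr":[0,0,0]},{"gripper":-1,"linear":[-0.1,5.1,-0.6],"dr":[0,0,0]},{"gripper":-1,"linear":[-0.1,5.1,-0.9],"dr":[0,0,0]},{"gripper":-1,"linear":[-0.1,5.1,-1.1],"dr":[0,0,0]}]' 35; python3 -c "
from h import *
st();plan(t2w(19,35),8,102)"
```

```text
time_s: 18.2
eef_pos: [595.2, 7.4, 9.1]
orientation: [-1.108, -1.357, 1.356]
wrist_force: [-0.5, 0.3, -2.2]
width: 35.9
t 18.20 pos [595.24   7.38   9.1 ] tray [19.4  33.38] th 101.58 down [ 0. -0. -1.] F [-0.47  0.28 -2.23] w 35.9 q [-0.09  0.71  1.61  0.    0.82 -1.86]
linear [0.16 0.11 0.04] dr [ 0.07 -0.42 -0.02]
```

```bash
python3 -m handwheel '[{"gripper":-1,"linear":[0,0.1,0],"dr":[0,0,0]},{"gripper":-1,"linear":[0,0.15,0],"dr":[0,0,0]},{"gripper":-1,"linear":[0,0.15,0],"dr":[0,0,0]},{"gripper":0.05,"linear":[0,0.15,0],"dr":[0,0,0]},{"gripper":0.05,"linear":[0,0.15,0],"dr":[0,0,0]},{"gripper":0.05,"linear":[0,0.15,0],"dr":[0,0,0]},{"gripper":0.05,"linear":[0,0,0],"dr":[0,0,0]},{"gripper":0.05,"linear":[0,-2.0,0],"dr":[0,0,0]},{"gripper":0.05,"linear":[0,-4,0],"dr":[0,0,0]},{"gripper":0.05,"linear":[0,-4.5,2],"dr":[0,0,0]}]' 30 && python3 -m handwheel '[{"gripper":-1,"linear":[0,0,1],"dr":[0,0,0]},{"gripper":-1,"linear":[0,0,1.8],"dr":[0,0,0]},{"gripper":-1,"linear":[0,0,1.8],"dr":[0,0,0]},{"gripper":-1,"linear":[0,0,1.8],"dr":[0,0,0]},{"gripper":-1,"linear":[0,0,1.8],"dr":[0,0,0]},{"gripper":-1,"linear":[0,0,1.8],"dr":[0,0,0]},{"gripper":-1,"linear":[0,0,1.8],"dr":[0,0,0]},{"gripper":-1,"linear":[0,0,1.8],"dr":[0,0,0]},{"gripper":-1,"linear":[0,0,1.8],"dr":[0,0,0]},{"gripper":-1,"linear":[0,0,1.8],"dr":[0,0,0]}]'; python3 -c "
from h import *
st();plan(t2w(-20,35),11,102)
im=save('scene','s4.png');a=im[132:254,188:356,::-1];cv2.imwrite('pics/s4c.png',cv2.resize(a,None,fx=4.7,fy=4.7,interpolation=cv2.INTER_CUBIC))"
```

```text
time_s: 19.03
eef_pos: [578.8, 3.3, 56.3]
orientation: [-1.112, -1.361, 1.355]
wrist_force: [0.0, -0.5, 0.4]
width: 48.2
time_s: 19.87
eef_pos: [557.2, -0.3, 53.5]
orientation: [-1.107, -1.356, 1.356]
wrist_force: [-0.7, 0.4, 0.5]
width: 0.3
t 19.87 pos [557.18  -0.28  53.52] tray [-19.42  33.79] th 101.58 down [-0.  0. -1.] F [-0.66  0.39  0.47] w 0.3 q [-0.11  0.61  1.68  0.    0.86 -1.88]
linear [0.12 4.25 0.06] dr [-0.   -0.42  0.  ]
```

View pics/s4c.png

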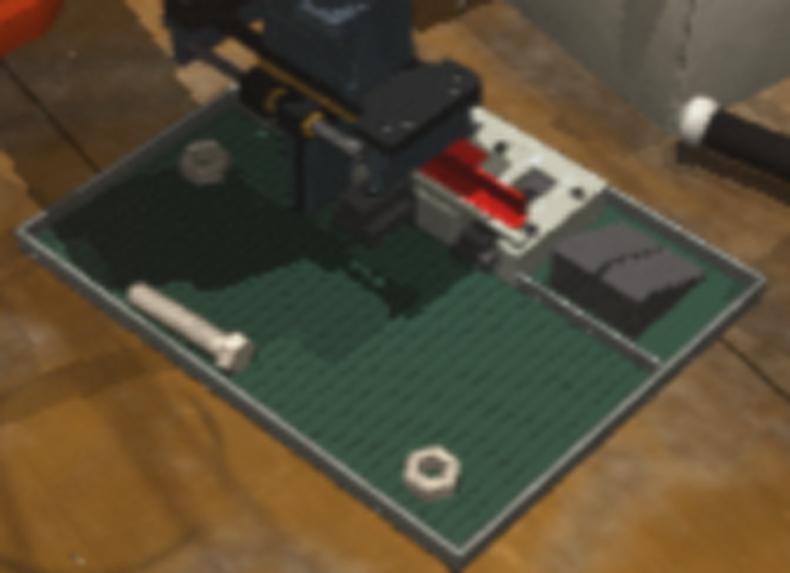

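```bash
python3 -m handwheel '[{"gripper":-1,"linear":[0.1,2,0],"dr":[0,-0.4,0]},{"gripper":-1,"linear":[0.1,3.5,0],"dr":[0,-0.4,0]},{"gripper":-1,"linear":[0.1,4.2,0],"dr":[0,-0.4,0]},{"gripper":-1,"linear":[0.1,4.2,-0.5],"dr":[0,-0.4,0]},{"gripper":-1,"linear":[0.1,4.2,-1.0],"dr":[0,-0.4,0]},{"gripper":-1,"linear":[0.1,4.2,-1.4],"dr":[0,-0.4,0]},{"gripper":-1,"linear":[0.1,4.2,-1.8],"dr":[0,-0.4,0]},{"gripper":-1,"linear":[0.1,4.2,-2.1],"dr":[0,-0.4,0]},{"gripper":-1,"linear":[0.1,4.2,-2.4],"dr":[0,-0.4,0]},{"gripper":-1,"linear":[0.1,4.2,-2.7],"dr":[0,-0.4,0]}]'; python3 -c "
from h import *
st();plan(t2w(20,35),11,102)"
```

```text
time_s: 20.75
eef_pos: [583.5, 6.1, 11.9]
orientation: [-1.103, -1.361, 1.362]
wrist_force: [-8.5, -2.1, 7.3]
width: 0.2
t 20.75 pos [583.46   6.15  11.86] tray [ 7.62 34.62] th 101.98 down [-0. -0. -1.] F [-8.46 -2.1   7.31] w 0.2 q [-0.09  0.7   1.63 -0.    0.81 -1.87]
linear [ 0.04  0.09 -1.24] dr [-0.01 -0.02 -0.  ]
```

```bash
python3 -m handwheel '[{"gripper":-1,"linear":[0,0,-0.2],"dr":[0,0,0]},{"gripper":-1,"linear":[0,0,-0.3],"dr":[0,0,0]},{"gripper":-1,"linear":[0,0,-0.4],"dr":[0,0,0]},{"gripper":-1,"linear":[0,0,-0.5],"dr":[0,0,0]},{"gripper":-1,"linear":[0,0,-0.6],"dr":[0,0,0]},{"gripper":-1,"linear":[0,0,-0.7],"dr":[0,0,0]},{"gripper":-1,"linear":[0,0,-0.8],"dr":[0,0,0]},{"gripper":-1,"linear":[0,0,-0.85],"dr":[0,0,0]},{"gripper":-1,"linear":[0,0,-0.9],"dr":[0,0,0]},{"gripper":-1,"linear":[0,0,-0.9],"dr":[0,0,0]}]'; python3 -c "
from h import *
st();plan(t2w(20,35),11,102)"
```

```text
time_s: 21.58
eef_pos: [591.5, 7.9, 11.7]
orientation: [-1.102, -1.361, 1.362]
wrist_force: [-7.3, -1.3, 4.8]
width: 0.5
t 21.58 pos [591.48   7.93  11.68] tray [15.84 34.69] th 101.98 down [-0. -0. -1.] F [-7.29 -1.3   4.81] w 0.5 q [-0.09  0.7   1.61 -0.    0.83 -1.87]
linear [ 0.03  0.07 -0.42] dr [-0.08 -0.02  0.01]
```

Sliding at about 7 N. Continue to the stop.

```bash
python3 -m handwheel '[{"gripper":-1,"linear":[0,0,-0.1],"dr":[0,0,0]},{"gripper":-1,"linear":[0,0,-0.2],"dr":[0,0,0]},{"gripper":-1,"linear":[0,0,-0.3],"dr":[0,0,0]},{"gripper":-1,"linear":[0,0,-0.4],"dr":[0,0,0]},{"gripper":-1,"linear":[0,0,-0.5],"dr":[0,0,0]},{"gripper":-1,"linear":[0,0,-0.55],"dr":[0,0,0]},{"gripper":-1,"linear":[0,0,-0.6],"dr":[0,0,0]},{"gripper":-1,"linear":[0,0,-0.65],"dr":[0,0,0]},{"gripper":-1,"linear":[0,0,-0.7],"dr":[0,0,0]},{"gripper":-1,"linear":[0,0,-0.7],"dr":[0,0,0]}]'; python3 -c "
from h import *
st()"
```

```text
time_s: 22.42
eef_pos: [595.5, 8.9, 11.6]
orientation: [-1.098, -1.357, 1.365]
wrist_force: [-22.2, -9.0, 19.5]
width: 0.4
t 22.42 pos [595.52   8.89  11.61] tray [19.99 34.79] th 101.99 down [-0.01 -0.   -1.  ] F [-22.19  -9.04  19.51] w 0.4 q [-0.08  0.71  1.6  -0.    0.84 -1.86]
```

The large nut stopped at TCP x=20.0 under 22 N, as expected for home. Back off and look from above.

```bash
python3 -m handwheel '[{"gripper":-1,"linear":[0,0,0.8],"dr":[0,0,0]},{"gripper":-1,"linear":[0,-1,1.8],"dr":[0,0,0]},{"gripper":-1,"linear":[0,-4,1.8],"dr":[0,0,0]},{"gripper":-1,"linear":[-1,-8,1.8],"dr":[0,0,0]},{"gripper":-1,"linear":[-2,-12,1.8],"dr":[0,0,0]},{"gripper":-1,"linear":[-3.5,-15,0],"dr":[0,0,0]},{"gripper":-1,"linear":[-3.5,-18,-2],"dr":[0,0,0]},{"gripper":-1,"linear":[-3.5,-18,-4],"dr":[0,0,0]},{"gripper":-1,"linear":[-3.5,-18,-4],"dr":[0,0,0]},{"gripper":-1,"linear":[-3.5,-18,-4],"dr":[0,0,0]}]'; python3 -c "
from h import *
import pickle
s=st();im=save('wrist','w10.png'); pickle.dump(s,open('w10.pkl','wb'))
a=im[70:250,150:370,::-1];cv2.imwrite('pics/w10c.png',cv2.resize(a,None,fx=3.3,fy=3.3,interpolation=cv2.INTER_CUBIC))
plan(t2w(106,0),150,102);plan(t2w(106,0),45,102)"
```

```text
time_s: 23.25
eef_pos: [645.8, -16.5, 192.3]
orientation: [-1.104, -1.363, 1.361]
wrist_force: [-0.7, 0.1, -0.5]
width: 0.2
t 23.25 pos [645.78 -16.47 192.34] tray [63.88 -0.46] th 101.99 down [ 0. -0. -1.] F [-0.65  0.12 -0.48] w 0.2 q [-0.12  0.54  1.32  0.    1.28 -1.9 ]
linear [ 0.02  4.16 -4.31] dr [-0.02 -0.01  0.01]
linear [ 0.02 14.66 -4.32] dr [-0.02 -0.01  0.01]
```

View pics/w10c.png

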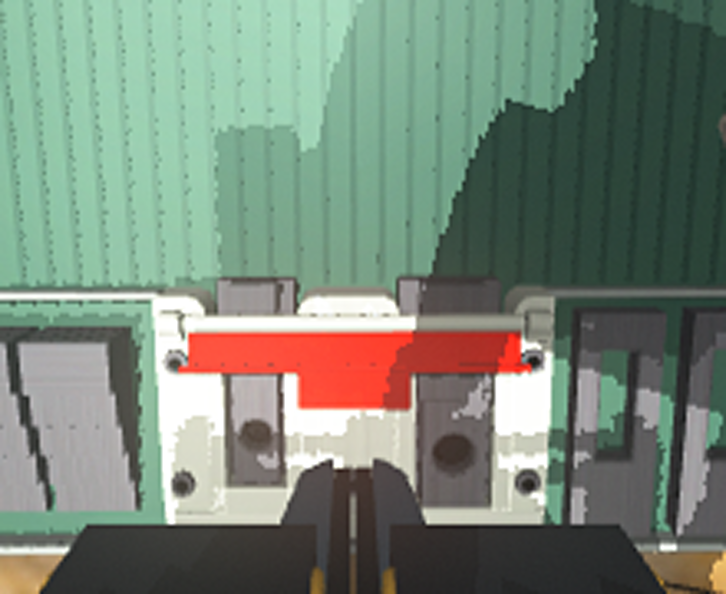

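Both nuts stand equally proud at row ~280. The keeper lip (cols 300-411) is centred on the fingers at col 352. Next, go behind the lip and down.

```bash
python3 -m handwheel '[{"gripper":-1,"linear":[0,1,-2],"dr":[0,0,0]},{"gripper":-1,"linear":[0,3,-4],"dr":[0,0,0]},{"gripper":-1,"linear":[0,5.5,-4.4],"dr":[0,0,0]},{"gripper":-1,"linear":[0,8.5,-4.4],"dr":[0,0,0]},{"gripper":-1,"linear":[0,11.5,-4.4],"dr":[0,0,0]},{"gripper":-1,"linear":[0,13.5,-4.4],"dr":[0,0,0]},{"gripper":-1,"linear":[0,14.4,-4.4],"dr":[0,0,0]},{"gripper":-1,"linear":[0,14.6,-4.4],"dr":[0,0,0]},{"gripper":-1,"linear":[0,14.6,-4.4],"dr":[0,0,0]},{"gripper":-1,"linear":[0,14.6,-4.4],"dr":[0,0,0]}]'; python3 -c "
from h import *
import pickle
s=st();im=save('wrist','w11.png')
plan(t2w(46,0),46,102)"
```

```text
time_s: 24.13
eef_pos: [689.0, -7.5, 47.1]
orientation: [-1.105, -1.363, 1.361]
wrist_force: [0.2, -0.2, 0.0]
width: 0.3
t 24.13 pos [689.01  -7.51  47.06] tray [108.03  -0.68] th 101.97 down [ 0. -0. -1.] F [ 0.19 -0.17  0.02] w 0.3 q [-0.1   0.75  1.33 -0.    1.06 -1.88]
linear [0.07 0.11 6.22] dr [ 0.12 -0.03 -0.04]
```

View pics/w11.png

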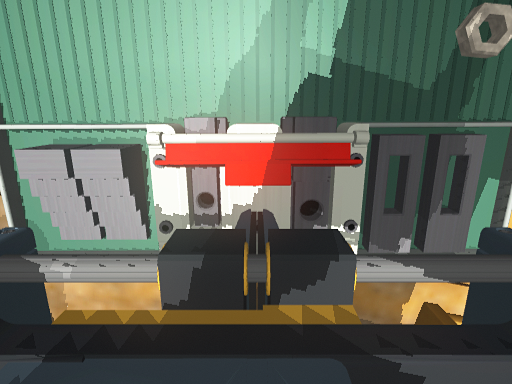

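The fingers are behind the lip with a gap. Push it forward steadily.

```bash
python3 -m handwheel '[{"gripper":-1,"linear":[0,0,0.8],"dr":[0,0,0]},{"gripper":-1,"linear":[0,0,1.5],"dr":[0,0,0]},{"gripper":-1,"linear":[0,0,2.1],"dr":[0,0,0]},{"gripper":-1,"linear":[0,0,2.7],"dr":[0,0,0]},{"gripper":-1,"linear":[0,0,3.3],"dr":[0,0,0]},{"gripper":-1,"linear":[0,0,3.9],"dr":[0,0,0]},{"gripper":-1,"linear":[0,0,4.5],"dr":[0,0,0]},{"gripper":-1,"linear":[0,0,5.1],"dr":[0,0,0]},{"gripper":-1,"linear":[0,0,5.7],"dr":[0,0,0]},{"gripper":-1,"linear":[0,0,6.2],"dr":[0,0,0]}]'; python3 -c "
from h import *
s=st();im=save('wrist','w12.png')"
```

```text
time_s: 25.02
eef_pos: [627.5, -20.4, 46.9]
orientation: [-1.104, -1.363, 1.361]
wrist_force: [-0.0, 0.1, -0.5]
width: 0.2
t 25.02 pos [627.48 -20.35  46.93] tray [45.17 -0.45] th 101.98 down [ 0. -0. -1.] F [-0.02  0.05 -0.45] w 0.2 q [-0.13  0.69  1.5  -0.    0.95 -1.91]
```

View pics/w12.png

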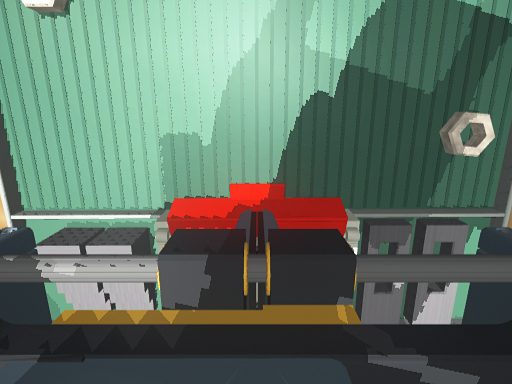

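The keeper has gone over to the front (red lip now at (258,190), beyond the mouths). Lift away and look.

```bash
python3 -m handwheel '[{"gripper":-1,"linear":[0,-3,-1],"dr":[0,0,0]},{"gripper":-1,"linear":[0,-7,-1.5],"dr":[0,0,0]},{"gripper":-1,"linear":[0,-11,-2],"dr":[0,0,0]},{"gripper":-1,"linear":[0,-14,-2],"dr":[0,0,0]},{"gripper":-1,"linear":[0,-16.5,-2],"dr":[0,0,0]},{"gripper":-1,"linear":[0,-16.5,-2],"dr":[0,0,0]},{"gripper":-1,"linear":[0,-16.5,-2],"dr":[0,0,0]},{"gripper":-1,"linear":[0,-16.5,-2],"dr":[0,0,0]},{"gripper":-1,"linear":[0,-16.5,-2],"dr":[0,0,0]},{"gripper":-1,"linear":[0,-16.5,-2],"dr":[0,0,0]}]'; python3 -c "
from h import *
import pickle
s=st();im=save('wrist','w13.png'); pickle.dump(s,open('w13.pkl','wb'))
a=im[70:250,150:370,::-1];cv2.imwrite('pics/w13c.png',cv2.resize(a,None,fx=3.3,fy=3.3,interpolation=cv2.INTER_CUBIC))
im=save('scene','s5.png');a=im[132:254,188:356,::-1];cv2.imwrite('pics/s5c.png',cv2.resize(a,None,fx=4.7,fy=4.7,interpolation=cv2.INTER_CUBIC))"
```

```text
time_s: 25.9
eef_pos: [646.6, -16.1, 209.2]
orientation: [-1.101, -1.36, 1.362]
wrist_force: [0.1, -0.0, -0.1]
width: 0.4
t 25.90 pos [646.64 -16.1  209.18] tray [64.8  -0.28] th 101.97 down [-0.  0. -1.] F [ 0.08 -0.02 -0.08] w 0.4 q [-0.12  0.53  1.29 -0.    1.32 -1.9 ]
```

View pics/w13c.png

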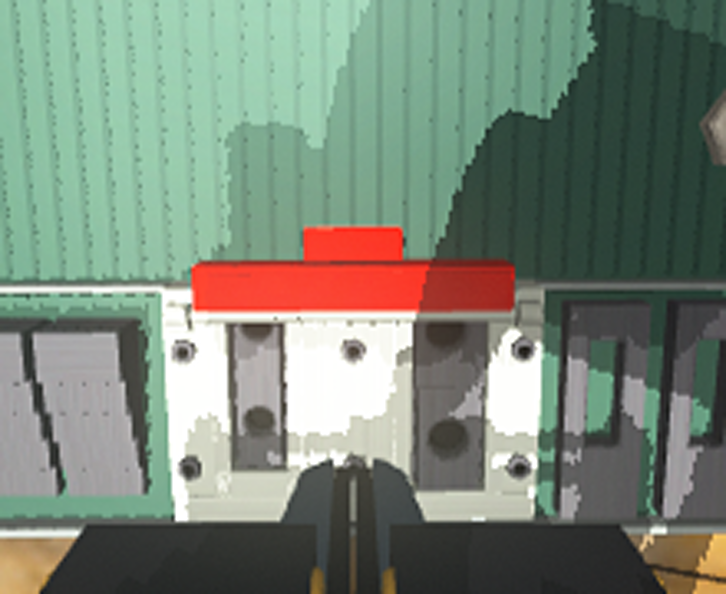

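View pics/s5c.png

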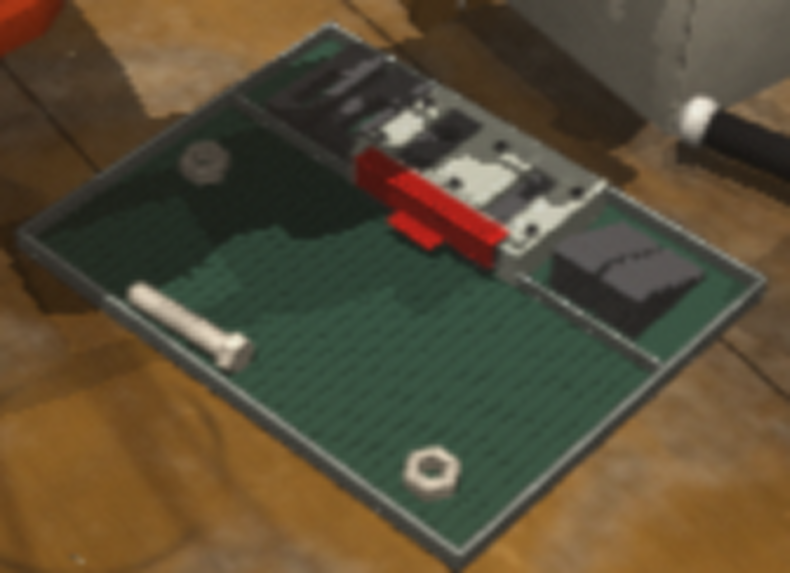

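```bash
python3 - <<'E'
from h import *
import pickle
s=pickle.load(open('w13.pkl','rb'))
f=lambda x,y:(x/3.3+150-.35,y/3.3+70-.35)
for n,p,z in(('lip',(353,228),17.2),('lip hi',(353,228),20),('legtop',(353,262),36),('post',(353,318),30)): print(n,w2t(wray(s,f(*p),z)))
# scene reprojection of lip corners for phi=0, .1, .2
im=cv2.imread('pics/s5.png'); hsv=cv2.cvtColor(im,cv2.COLOR_BGR2HSV)
for ph in(0,.1,.2,.4):
    out=[]
    for fz in((28.1,-17.8),):
        ff=fz[0]*np.cos(ph)-fz[1]*np.sin(ph); zz=fz[0]*np.sin(ph)+fz[1]*np.cos(ph)
        for y in(18,-18):
            P=np.r_[t2w(48-ff,y),35+zz]; q=proj('scene',P); out+=list((q-[188,132]+.4)*4.7)
            out+=list((wproj(s,P)-[150,70]+.35)*3.3)
    print(ph,np.array(out))
E
```

```text
lip [21.   -0.13]
lip hi [20.77 -0.13]
legtop [31.12 -0.15]
post [51.75 -0.16]
0 [386.95 222.24 403.08 224.87 430.95 250.92 303.61 224.97]
0.1 [385.19 220.19 403.53 220.87 429.27 248.91 303.16 220.98]
0.2 [383.75 217.7  404.01 217.69 427.92 246.46 302.7  217.8 ]
0.4 [381.93 211.53 405.   213.94 426.28 240.33 301.74 214.05]
```

The lip edge sits where the shut keeper puts it: wrist row 228 seen against 225 predicted for 0 rad and 221 for 0.1, and the scene view agrees. The bolt and hex nuts haven't moved and the arm is clear, so I'll hand in.

```bash
python3 -c "
from h import *
print(ticket.hand_in())"
```

```text
the job is handed in; nothing more can be done
None
```

Both T-nuts are put away flange down in their own channels and the red keeper is shut. I handed the job in at about 26 s of the 72 s allowed; it reports no verdict.

I tipped each nut onto its flange with the closed fingers, gripped it and set its tip into its mouth. Then I pushed it from behind until it stopped against the stored nut, and flipped the keeper over from behind.

**Last checks:**
- **Nuts home:** the pushing TCP stopped at tray x = 20.4 mm for the small nut (about 20 N along the push) and 20.0 mm for the large (about 24 N), against 20 expected. From above, both nuts stood about equally proud of the block face, roughly 4 mm.
- **Keeper:** the lip edge was at wrist-crop row 228, where 225 is predicted for fully shut and 221 for 0.1 rad open. The scene view also fits shut best, to a few enlarged pixels (about 1 px in the picture).
- **Everything else:** the bolt and hex nuts look unmoved in the last scene picture. I did not measure the bench items again, but the arm only passed well above the bench. The arm ended clear, about 210 mm up.

**What I could not confirm:**
- **Final nut positions:** the shut keeper hides the near ends of the nuts, so I did not measure their final positions directly.
- **Force reading:** both final pushes also showed 15–20 N upward at the wrist, and I did not trace why.
- **Large nut:** it slid in at about 7–8 N, more than the small nut's 2.6 N, probably rubbing because I set it down about 1 mm off centre.

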